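# Free the sharpening stones from their clipped rack

## Robot

A 6-joint arm with a two-finger parallel gripper is mounted at the origin on the work surface. World frame = base frame: x ahead of the robot, y to its left, z up, the work surface at z = 0. Lengths are in m, angles in degrees, forces in N, time in s.
With the tool pointing down it reaches from about 0.3 to 0.875 m from the base axis. Payload 6.4 kg.
Tool frame: the origin (TCP) lies midway between the tips of the shut fingers; the grasp point (between the pads) lies 19 mm behind it; z points along the fingers, y is the line along which they close (so a half turn about z gives the same grasp; the last joint's range is limited). The gripper opens to 88 mm and grips with 3 to 60 N. Pads are 18 mm wide; open, the fingers measure 123 mm over their backs; the gripper's body (75 mm by 187 mm) begins 45 mm behind the grasp point.
Start: joints at [-83.726, 10.359, 92.074, -0, 77.567, -11.82], TCP at [0.179, -0.547, 0.239] pointing down, gripper open.
Joint ranges: [-171.53, 171.53], [-51.25, 118.39], [17.06, 147.69], [-65.23, 245.23], [0, 150.52], [-178.68, 178.68]. Speed limits (degrees/s): [147.25, 147.25, 172.46, 180, 180, 180].

## Interface

Orientations are given as a 3x3 rotation matrix whose columns are the frame's x, y, z axes.
In Python, from cell import r, imaging, hand_in gives the robot as it stands.
- The arm moves only by the tool send_rows, never from a script. Its argument "motion" is a list of rows, each a list of 3 entries, a list of its own where there are three numbers: the turn, a rotation vector about the tool's x, y, z in rad, then the shift along the tool's x, y, z in m, then the opening, from 0 (shut) to 1 (fully open). In form: [[[rx, ry, rz], [dx, dy, dz], claw], ...]. A call has 1 to 20 rows; each row is the pose to reach, as a shift and turn from the pose commanded when the call began, along the tool's axes at that moment; what a row does not reach only later rows make up. A row lasts 1/10 s, in which the tool goes at most 50 mm and 8.59 degrees, less where a joint would pass 70% of its speed; a pose out of reach is approached as far as the arm can. A call with a gripper value outside its range is refused whole. The fingers move at their own pace and stop on an object; the grip force is fixed at half the most. Time passes only in rows, so rows that repeat a pose let the fingers close. It gives the time, the measured TCP pose, the force, the opening and the grip force at its end, in the units of the state.
- r.read_state(): the state, without advancing time (a new reading comes with each control period).
- imaging.grab_frame(name): name is "scene" or "top" or "wrist"; returns the picture (480x640x3 uint8, blue, green, red); there is no depth.
- imaging.camera_info(name): a dict with "fx", "fy", "cx", "cy" (pixels), "R" (3x3) and "t" (3): a world point X has camera coordinates R X + t. Camera axes: x right, y down, z forward; pixel columns grow to the right and rows downward; lengths in m; the calibration is good to about 2 mm. The wrist camera is an equidistant fisheye: a pixel r from the principal point sees the ray r / f radians off the axis. A picture is of the moment at which its call begins: read the wrist's pose just before it. camera_info takes no time and is no camera call; for the wrist camera it gives the pose at the moment of the call.
- hand_in(): hands the job in; it is judged then, once.
The state is a dict: "t": time; "q": joint angles; "joint_velocities": joint speeds; "joint_efforts": joint torques, N m; "tool_pos": TCP position; "tcp_rot": TCP orientation; "force": force on the tool from outside, world axes, zero at the start; "wrist_torque": the same for the moment, N m; "grip_width": finger opening in m; "grasp_force": force on a finger pad.
Only numpy, scipy, OpenCV 4.12 (cv2) and the standard library are available. Lean on these libraries where they do the work, as an engineer would, in place of code of your own. Each camera call takes 0.05 s, during which the arm holds its last target. There are 200 camera calls.

## Task

Slide the orange fork wedge under the yellow spring clip so that it spreads and rides up over the head of the rod, then take the clip and the red keeper bar off the rod. Slide every sharpening stone up out of the blue rack and stand it upright in a slot of its own in the wooden stand, and leave the fork, the clip and the keeper bar lying flat on the black mat. Do not disturb the other things on the bench.

Things in the scene. Friction and masses are not known exactly. Their poses are not given: they have to be found in the camera images.
- fork: Fork wedge, lying flat on the mat at the start, 0.35 kg: orange handle block with two parallel steel prongs. Origin on its underside; x points towards the prong tips, z up. Handle: x -31..33, y -13..13, 34 high; grip it across y at x = -20..20, from above. Steel bridge across the roots of the prongs: x 21..37, y -30..30, 28 high.
- fork_seat (a point): Fork's underside at fork x = 55, y = 0: midway between the prongs where their top is level; it stands on the rod's axis when the fork is fully home under the clip. The prongs lie at y 20..30 and -30..-20, x 37..140; their top is 28 high at x 37..65, then slopes straight down to 3 at the tips. Smooth steel.
- clip: Yellow spring clip on the rod, 90 g. Origin: centre of its underside; axes as the rack's. Frame: two cross bars, 29 over their outer faces in x, 28 long in y, 14 high: grip across x on these from above, rod between the fingers. Two sprung jaws (3 N closed, 5 N over the head) slide apart along y. Each carries a round wing bar, 8 thick, at y 13..38 from the centre, 8 above the clip's underside.
- keeper: Red keeper bar, 36 (x) x 200 (y) x 12 high, hole 17 x 23 in its middle for the rod, 250 g. Origin: centre of its underside. At the start it lies along the rack's y, underside 93 above the rack's, 3 over the stones' tops, held down by the clip that sits on it. With the clip off it lifts straight up; grip it across its 36 mm at the middle, rod between the fingers.
- rod (a point): On the rod's axis, at the shoulder on top of its head, 122 above the rack's underside. Rod: flat steel, 14 in x; in y its neck is 12, the head swells from height 113 to 18.4 wide at 120..122; above, a thin end, 10 in y, reaches 138. The clip starts at height 105; raised 17 or more (about 10 N) it snaps over the head and then rests on the shoulder by itself.
- rack: Blue slotted rack, fixed, 130 (x) x 236 (y), origin at the centre of its underside, z up; -x faces the robot. Slots 11 wide at y = -88, -46, 46, 88 hold the stones, floor at 10, walls up to 45. In the middle a grey seat, 44 square, up to 93, with the rod on it. The fork goes in along +x, one prong each side of the rod, sliding just over the keeper's top (105 high), with 5 to 20 N.
- stand: Open wooden stand, fixed, 166 (x) x 118 (y) x 40 high. Origin: centre of underside. Four wide slots at x = -63, -21, 21, 63, each 16 wide (x) and 100 long (y), floor at 8, walls up to 40. All empty at the start; any slot may be used, one stone each.
- mat: Black rubber mat, fixed, 250 (x) x 250 (y) x 3 thick, origin at the centre of its underside.
- stone0: Sharpening stone, brick-red slab 90 (x) x 8 thick (y) x 80 tall (z), origin at the centre of its lower edge; 0.14 kg. Stands in a rack slot with 45 mm showing above the slot; may be absent.
- stone1: Sharpening stone, green slab 90 (x) x 8 thick (y) x 80 tall (z), origin at the centre of its lower edge; 0.14 kg. Stands in a rack slot with 45 mm showing above the slot; may be absent.
- stone2: Sharpening stone, grey slab 90 (x) x 8 thick (y) x 80 tall (z), origin at the centre of its lower edge; 0.14 kg. Stands in a rack slot with 45 mm showing above the slot; may be absent.
- stone3: Sharpening stone, white slab 90 (x) x 8 thick (y) x 80 tall (z), origin at the centre of its lower edge; 0.14 kg. Stands in a rack slot with 45 mm showing above the slot; may be absent.
- oil: Bystander: blue plastic oil bottle, 54 mm across, 110 mm tall. Not to be disturbed.
- mug: Bystander: white mug, 80 mm across, 90 mm tall. Not to be disturbed.
- tape: Bystander: orange roll of tape lying flat, 90 mm across, 45 mm tall. Not to be disturbed.
- driver: Bystander: screwdriver with red handle, 200 mm long, lying on the bench. Not to be disturbed.
- tin: Bystander: tin can, 70 mm across, 100 mm tall. Not to be disturbed.
- carton: Bystander: brown cardboard carton, 100 x 80 x 70 mm. Not to be disturbed.
There are look-alikes about, which are no part of the job. There is more than one size of the keeper; the one meant has the size given above. What is shaped like the stone3 but purple is not meant.

How it is judged:
By the outcome, as a careful person would: the job done as asked, in the order asked, and still so for the second after the job is handed in, with the robot touching nothing.
Of stone0, stone1, stone2, stone3 only 2 to 4 are there at a start; the rules pass over those that are not, and their reading is None.
At some moment in a run one of fork may be knocked a few centimetres aside while the robot is not near it.
It also fails if it takes over 210 s, if anything falls off the work surface, if the arm or the gripper's body presses on something with over 40 N, if the wrist force passes 120 N, or if a joint passes its speed limit or range.

## Working session

There is one attempt and no reset: what is moved stays moved. The work goes in short steps, Python scripts to look and compute and a tool call to move; the robot and the scene stay as the last step left them, time stands still between calls to the robot, and variables do not carry over. Pictures are saved under pics/ and viewed, at most 14 in all, crops included, and the job is handed in when it is done.

Besides the shell and the picture viewer there is one more tool, called after "Emit:" as name(argument=value, ...) on one line, values as JSON. send_rows: Moves the arm, as the interface text tells. Its arguments: {"type":"object","properties":{"motion":{"type":"array"}},"required":["motion"]}

```bash
ls; mkdir -p pics; python3 - <<'E'
from cell import r, imaging
import cv2,json
for n in("scene","top"):
    cv2.imwrite(f"pics/{n}0.png",imaging.grab_frame(n)); c=imaging.camera_info(n); print(n,c)
s=r.read_state(); print(s)
E
```

```text
pics
scene {'fx': 537.6335331482726, 'fy': 537.6335331482726, 'cx': 325.19794001484775, 'cy': 242.36732580668638, 'R': array([[ 0.46548538,  0.8850402 , -0.00521525],
       [ 0.62718343, -0.33401223, -0.70361692],
       [-0.62447122,  0.32425247, -0.71056036]]), 't': array([-0.28615431, -0.23288626,  1.50840179])}
top {'fx': 455.36294613896683, 'fy': 455.36294613896683, 'cx': 326.101771256746, 'cy': 233.6272845319414, 'R': array([[ 0.01550042, -0.99977784, -0.01428293],
       [-0.9804569 , -0.0123959 , -0.1963431 ],
       [ 0.19612243,  0.0170472 , -0.98043122]]), 't': array([0.05579134, 0.50173253, 1.17062567])}
{'t': 0.1, 'q': array([-8.37261509e+01,  1.03961530e+01,  9.21239160e+01, -1.61521684e-04,
        7.75691752e+01, -1.18204195e+01]), 'joint_velocities': array([ 0.00376813, -0.1565697 , -0.15188116, -0.02849297, -0.03048075,
       -0.07791589]), 'joint_efforts': array([ 3.91947642e-04, -4.34820414e+01, -3.42695689e+01,  7.03620538e-02,
        3.40553513e-02, -3.52671987e-05]), 'tool_pos': array([ 0.17854431, -0.5460789 ,  0.23793177]), 'tcp_rot': array([[ 9.50546643e-01,  3.10581793e-01, -1.72952547e-04],
       [ 3.10581680e-01, -9.50545435e-01,  1.54797530e-03],
       [ 3.16373691e-04, -1.52513862e-03, -9.99998787e-01]]), 'force': array([-0.19672287,  0.31199142,  0.79822048]), 'wrist_torque': array([ 0.02443226,  0.01081184, -0.01561903]), 'grasp_force': 0.0, 'grip_width': 0.08823482217800538}
```

View pics/scene0.png

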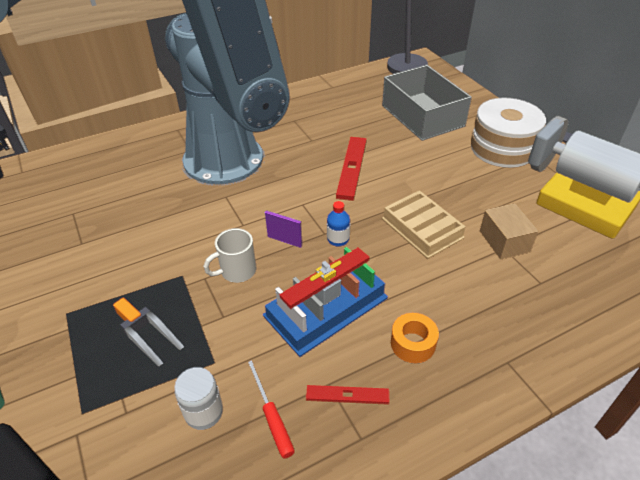

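View pics/top0.png

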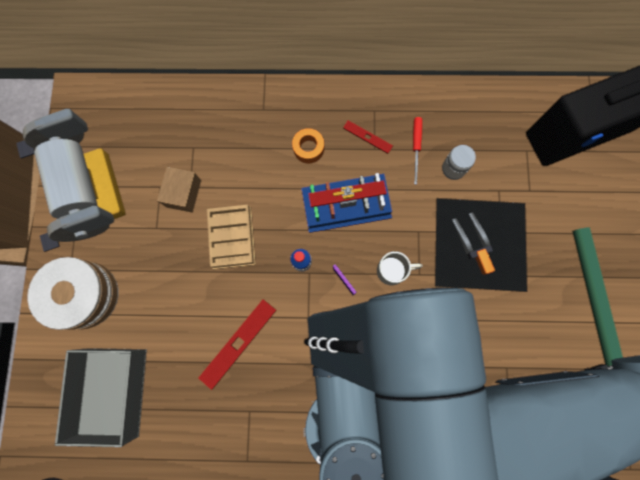

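Scene (640×480): the fork is at (130,312) on the mat, with the rack at (326,300). The keeper in the rack is at (325,272), and the stand is at (424,222). All four stones look present.

Look-alikes:
- **Keeper:** red bars at top-view (238,343) and (368,137), against the one on the rod at (348,192). I choose the one on the rod.
- **Stone:** the purple slab at top (344,279) is not meant.
- **Orange items:** the tape at (308,144) is not the fork at (485,261).

```bash
cat > h.py <<'E'
import numpy as np, cv2
from cell import r, imaging
def ray(cam,uv):
    c=cam if isinstance(cam,dict) else imaging.camera_info(cam)
    d=np.array([(uv[0]-c['cx'])/c['fx'],(uv[1]-c['cy'])/c['fy'],1.])
    if c.get('fish'):
        a=np.hypot(d[0],d[1]); d=np.array([d[0]/a*np.sin(a),d[1]/a*np.sin(a),np.cos(a)]) if a>1e-9 else np.array([0,0,1.])
    R,t=c['R'],c['t']; return -R.T@t, R.T@d
def onz(cam,uv,z):
    o,d=ray(cam,uv); return o+d*(z-o[2])/d[2]
def wcam():
    c=dict(imaging.camera_info('wrist')); c['fish']=True; return c
def proj(c,X):
    p=c['R']@np.asarray(X)+c['t']
    if c.get('fish'):
        rr=np.hypot(p[0],p[1]); a=np.arctan2(rr,p[2]); s=a/max(rr,1e-9); return np.array([c['cx']+c['fx']*p[0]*s,c['cy']+c['fy']*p[1]*s])
    return np.array([c['cx']+c['fx']*p[0]/p[2],c['cy']+c['fy']*p[1]/p[2]])
def blobs(img,lo,hi,amin=30):
    m=cv2.inRange(cv2.cvtColor(img,cv2.COLOR_BGR2HSV),np.array(lo),np.array(hi))
    cs,_=cv2.findContours(m,cv2.RETR_EXTERNAL,cv2.CHAIN_APPROX_NONE)
    return sorted([c for c in cs if cv2.contourArea(c)>amin],key=cv2.contourArea,reverse=True)
E
python3 - <<'E'
from h import *
im=cv2.imread('pics/top0.png')
def show(n,lo,hi,z,amin=30):
    for c in blobs(im,lo,hi,amin)[:6]:
        (u,v),_,_=cv2.minAreaRect(c); b=cv2.boxPoints(cv2.minAreaRect(c))
        print(n,int(cv2.contourArea(c)),(round(u),round(v)),onz('top',(u,v),z)[:2].round(3),[tuple(onz('top',p,z)[:2].round(3)) for p in b])
show('red',(0,150,80),(6,255,255),.105,100)
show('orange',(8,180,150),(18,255,255),.037)
show('blue',(105,150,60),(125,255,255),.045,200)
show('yellow',(22,120,120),(32,255,255),.115,4)
show('black',(0,0,0),(180,80,50),.003,3000)
a=cv2.resize(im[165:240,295:400],None,fx=7.6,fy=7.6,interpolation=cv2.INTER_CUBIC)[:,:800]
cv2.imwrite('pics/c1.png',a[:600])
b=cv2.resize(im[190:300,430:535],None,fx=5,fy=5,interpolation=cv2.INTER_CUBIC)[:550,:525]
d=cv2.resize(im[195:280,200:260],None,fx=4.5,fy=4.5,interpolation=cv2.INTER_CUBIC)
o=np.zeros((550,800,3),np.uint8); o[:b.shape[0],:b.shape[1]]=b; o[:d.shape[0],528:528+d.shape[1]]=d
cv2.imwrite('pics/c2.png',o)
print(imaging.camera_info('wrist'))
E
```

```text
red 1762 (237, 344) [0.212 0.277] [(np.float64(0.13), np.float64(0.368)), (np.float64(0.324), np.float64(0.22)), (np.float64(0.296), np.float64(0.183)), (np.float64(0.104), np.float64(0.332))]
red 567 (347, 193) [0.598 0.009] [(np.float64(0.601), np.float64(0.106)), (np.float64(0.633), np.float64(-0.083)), (np.float64(0.594), np.float64(-0.088)), (np.float64(0.563), np.float64(0.1))]
red 461 (368, 136) [ 0.756 -0.045] [(np.float64(0.78), np.float64(0.023)), (np.float64(0.805), np.float64(0.009)), (np.float64(0.732), np.float64(-0.111)), (np.float64(0.708), np.float64(-0.098))]
red 255 (418, 134) [ 0.765 -0.178] [(np.float64(0.813), np.float64(-0.167)), (np.float64(0.813), np.float64(-0.191)), (np.float64(0.719), np.float64(-0.188)), (np.float64(0.719), np.float64(-0.165))]
orange 52 (486, 261) [ 0.434 -0.363] [(np.float64(0.457), np.float64(-0.341)), (np.float64(0.467), np.float64(-0.364)), (np.float64(0.411), np.float64(-0.385)), (np.float64(0.401), np.float64(-0.362))]
blue 1368 (347, 203) [0.588 0.008] [(np.float64(0.628), np.float64(0.131)), (np.float64(0.67), np.float64(-0.095))
[... 289 characters left out ...]
ck 7428 (320, 116) [0.862 0.088] [(np.float64(1.008), np.float64(1.062)), (np.float64(1.031), np.float64(-0.86)), (np.float64(0.725), np.float64(-0.825)), (np.float64(0.697), np.float64(1.012))]
black 3204 (340, 351) [0.193 0.022] [(np.float64(0.293), np.float64(0.114)), (np.float64(0.313), np.float64(-0.042)), (np.float64(0.097), np.float64(-0.067)), (np.float64(0.077), np.float64(0.083))]
{'fx': 371.64829954431775, 'fy': 371.64829954431775, 'cx': 321.7058123905553, 'cy': 232.3393559421083, 'R': array([[ 0.31042275, -0.95059534, -0.0024937 ],
       [-0.91486948, -0.29946665,  0.27080168],
       [-0.2581696 , -0.0817816 , -0.96263193]]), 't': array([-0.57374627, -0.03702687,  0.39062981])}
```

View pics/c1.png

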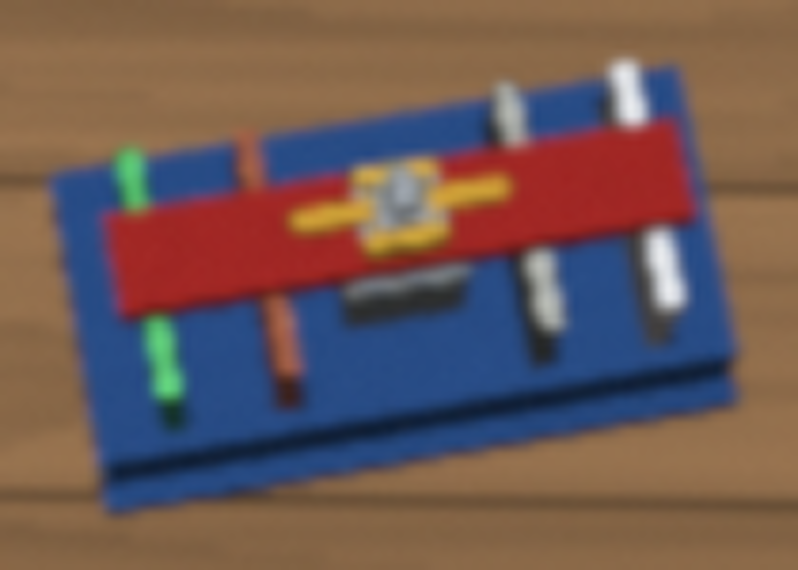

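View pics/c2.png

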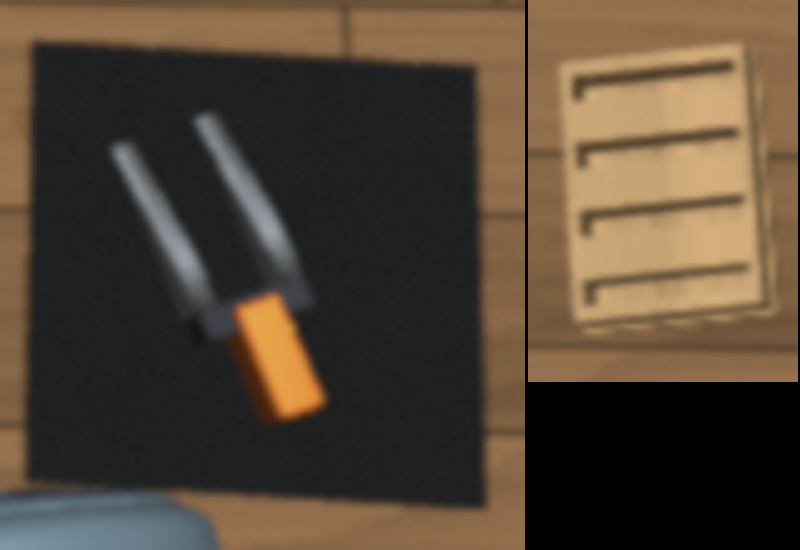

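All four stones are present: c1 shows green (145,270), brick (270,270), grey (525,200) and white (645,190), with the yellow clip at (400,205) on the 200 mm keeper. c2 shows the fork with its tips up-left at (120,148) and (205,118), handle at (280,360). It also shows the stand's four slots.

```bash
cat >> h.py <<'E'
def th(R): return np.degrees(np.arctan2(R[1,0],R[0,0]))
def go(X,theta=None):
    "print turn/shift from measured pose to a tool-down pose at X with tool x at angle theta"
    s=r.read_state(); R=s['tcp_rot']; t0=th(R); theta=t0 if theta is None else theta
    c,q=np.cos(np.radians(theta)),np.sin(np.radians(theta))
    T=np.array([[c,q,0],[q,-c,0],[0,0,-1.]])
    rv=cv2.Rodrigues(R.T@T)[0].ravel()
    print('turn',rv.round(4),'shift',(R.T@(np.asarray(X)-s['tool_pos'])).round(4),'from',s['tool_pos'].round(4),round(t0,2),'->',np.round(X,4),theta,'t',round(s['t'],2),'F',s['force'].round(1),'w',round(s['grip_width'],4))
E
python3 - <<'E'
from h import *
s=r.read_state(); c=imaging.camera_info('wrist')
print('cam in tool',(s['tcp_rot'].T@(-c['R'].T@c['t']-s['tool_pos'])).round(3),'axis',(s['tcp_rot'].T@c['R'][2]).round(3))
P=lambda uv,o,k:(o[0]+uv[0]/k,o[1]+uv[1]/k)
for n,uv,z in [('tipL',P((120,148),(430,190),5),.007),('tipR',P((205,118),(430,190),5),.007)]+[('stand',P((a-528,b),(200,195),4.5),.04) for a,b in((560,62),(745,43),(770,303),(577,322))]+[('mug',(394,266),.09),('oil',(300,258),.11),('purple',(344,279),.04),('tin',(460,156),.1),('rodtop',P((402,185),(295,165),7.6),.138)]:
    print(n,onz('top',uv,z)[:2].round(3))
sc=imaging.camera_info('scene')
print('check scene proj fork handle',proj(sc,(.434,-.363,.037)),'keeper',proj(sc,(.598,.009,.105)))
go((.40,-.36,.26),64)
E
```

```text
cam in tool [ 0.07  -0.    -0.147] axis [-0.271 -0.001  0.963]
tipL [ 0.554 -0.292]
tipR [ 0.572 -0.34 ]
stand [0.568 0.391]
stand [0.582 0.278]
stand [0.422 0.255]
stand [0.409 0.37 ]
mug [ 0.411 -0.112]
oil [0.425 0.127]
purple [0.381 0.014]
tin [ 0.705 -0.289]
rodtop [0.598 0.008]
check scene proj fork handle [125.76064609 308.51462653] keeper [325.00767257 275.37716915]
turn [-0.0013 -0.0009 -0.8012] shift [ 0.2683 -0.1081 -0.0218] from [ 0.1785 -0.5461  0.2379] 18.09 -> [ 0.4  -0.36  0.26] 64 t 0.1 F [-0.2  0.3  0.8] w 0.0882
```

```bash
python3 - <<'E'
from h import *
go((.44,-.36,.22),20)
E
```

```text
turn [-0.0015 -0.0003 -0.0333] shift [ 0.3063 -0.0956  0.0182] from [ 0.1785 -0.5461  0.2379] 18.09 -> [ 0.44 -0.36  0.22] 20 t 0.1 F [-0.2  0.3  0.8] w 0.0882
```

Emit:
send_rows(motion=[[[0,0,-0.033],[0.306,-0.096,0.018],1],[[0,0,-0.033],[0.306,-0.096,0.018],1],[[0,0,-0.033],[0.306,-0.096,0.018],1],[[0,0,-0.033],[0.306,-0.096,0.018],1],[[0,0,-0.033],[0.306,-0.096,0.018],1],[[0,0,-0.033],[0.306,-0.096,0.018],1],[[0,0,-0.033],[0.306,-0.096,0.018],1],[[0,0,-0.033],[0.306,-0.096,0.018],1],[[0,0,-0.033],[0.306,-0.096,0.018],1],[[0,0,-0.033],[0.306,-0.096,0.018],1],[[0,0,-0.033],[0.306,-0.096,0.018],1],[[0,0,-0.033],[0.306,-0.096,0.018],1]])

```text
t: 1.3
tool_pos: [0.4388, -0.3612, 0.2208]
tcp_rot: [[0.94, 0.34, -0.0], [0.34, -0.94, -0.0], [-0.0, 0.0, -1.0]]
force: [0.2, 0.3, 0.1]
grip_width: 0.0881
grasp_force: 0.0
```

```bash
python3 - <<'E'
from h import *
c=wcam(); im=imaging.grab_frame('wrist'); cv2.imwrite('pics/w1.png',im)
for b in blobs(im,(8,170,120),(20,255,255),200)[:3]:
    q=cv2.boxPoints(cv2.minAreaRect(b)); print(cv2.contourArea(b),q.round(),[onz(c,p,.037)[:2].round(4) for p in q])
go((.434,-.363,.10),20)
E
```

```text
355.0 [[518. 387.]
 [615. 368.]
 [617. 377.]
 [520. 397.]] [array([ 0.3094, -0.6736]), array([ 0.3696, -0.841 ]), array([ 0.3547, -0.863 ]), array([ 0.295 , -0.6882])]
288.5 [[ 98. 371.]
 [101. 313.]
 [126. 314.]
 [122. 372.]] [array([ 0.146 , -0.1624]), array([ 0.2405, -0.1628]), array([ 0.2534, -0.1948]), array([ 0.1635, -0.1979])]
turn [ 0.0001  0.     -0.0019] shift [-5.300e-03  1.000e-04  1.208e-01] from [ 0.4389 -0.361   0.2208] 19.89 -> [ 0.434 -0.363  0.1  ] 20 t 1.35 F [ 0.8 -0.4 -0.7] w 0.0884
```

View pics/w1.png

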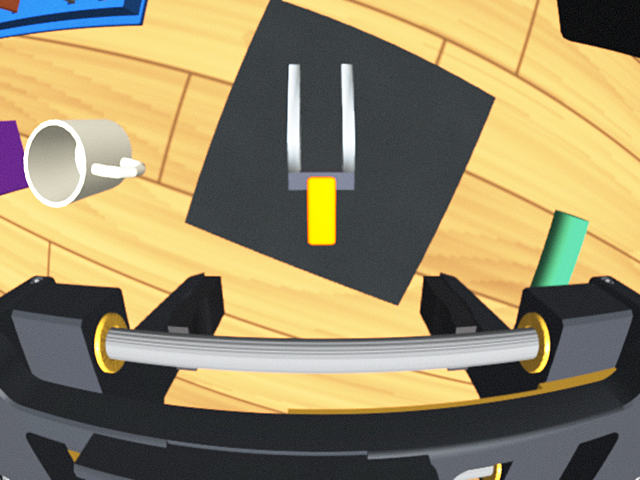

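The wrist view shows the handle top at (307–336, 177–245), the bridge at (289–354), and the prong tips at (294,65) and (347,65).

```bash
python3 - <<'E'
from h import *
c=wcam(); im=cv2.imread('pics/w1.png')
b=blobs(im,(15,150,150),(35,255,255),800)
for x in b[:4]:
    q=cv2.boundingRect(x); 
    if 300<q[0]<320: break
u0,v0,w,h=q; print(q)
cor=[onz(c,p,.037)[:2].round(4) for p in((u0,v0),(u0+w-1,v0),(u0,v0+h-1),(u0+w-1,v0+h-1))]; print(cor,np.linalg.norm(cor[0]-cor[1]),np.linalg.norm(cor[0]-cor[2]))
m=np.mean(cor,0); t=(onz(c,(294,65),.006)+onz(c,(347,65),.006))/2; d=t[:2]-m; print('handle c',m,'tips',t,np.linalg.norm(d),np.degrees(np.arctan2(d[1],d[0])))
go((m[0],m[1],.007),20)
E
```

```text
(307, 177, 29, 68)
[array([ 0.461 , -0.3388]), array([ 0.4695, -0.3623]), array([ 0.4018, -0.3595]), array([ 0.4107, -0.3841])] 0.0249899979991996 0.06271467132976145
handle c [ 0.43575  -0.361175] tips [ 0.56486725 -0.3139096   0.006     ] 0.1374964856477985 20.105946459714634
turn [ 0.0001  0.     -0.0019] shift [-0.003  -0.001   0.2138] from [ 0.4389 -0.361   0.2208] 19.89 -> [ 0.4358 -0.3612  0.007 ] 20 t 1.35 F [ 0.8 -0.4 -0.7] w 0.0884
```

Emit:
send_rows(motion=[[[0,0,-0.002],[-0.003,-0.001,0.05],1],[[0,0,-0.002],[-0.003,-0.001,0.1],1],[[0,0,-0.002],[-0.003,-0.001,0.15],1],[[0,0,-0.002],[-0.003,-0.001,0.18],1],[[0,0,-0.002],[-0.003,-0.001,0.2],1],[[0,0,-0.002],[-0.003,-0.001,0.21],1],[[0,0,-0.002],[-0.003,-0.001,0.213],1],[[0,0,-0.002],[-0.003,-0.001,0.213],0.5],[[0,0,-0.002],[-0.003,-0.001,0.213],0.2],[[0,0,-0.002],[-0.003,-0.001,0.213],0.2],[[0,0,-0.002],[-0.003,-0.001,0.213],0.2],[[0,0,-0.002],[-0.003,-0.001,0.213],0.2],[[0,0,-0.002],[-0.003,-0.001,0.213],0.2],[[0,0,-0.002],[-0.003,-0.001,0.19],0.2],[[0,0,-0.002],[-0.003,-0.001,0.14],0.2],[[0,0,-0.002],[-0.003,-0.001,0.09],0.2],[[0,0,-0.002],[-0.003,-0.001,0.04],0.2],[[0,0,-0.002],[-0.003,-0.001,0.01],0.2],[[0,0,-0.002],[-0.003,-0.001,0.01],0.2]])

```text
t: 3.25
tool_pos: [0.4385, -0.3627, 0.2167]
tcp_rot: [[0.939, 0.344, 0.006], [0.344, -0.939, -0.008], [0.003, 0.01, -1.0]]
force: [0.2, 0.2, 0.2]
grip_width: 0.0175
grasp_force: 0.0
```

The fingers closed past 26 mm with zero force, so the grasp missed. Looking again.

```bash
python3 - <<'E'
from h import *
im=imaging.grab_frame('wrist'); cv2.imwrite('pics/w2.png',im); np.save('w2c.npy',wcam(),allow_pickle=True); go((.43,-.36,.2))
E
```

```text
turn [ 0.0052 -0.0017 -0.    ] shift [-0.0065 -0.004   0.0134] from [ 0.4375 -0.3615  0.2135] 20.1 -> [ 0.43 -0.36  0.2 ] 20.103694628444895 t 3.3 F [-0.3  0.3 -0.1] w 0.0174
```

View pics/w2.png

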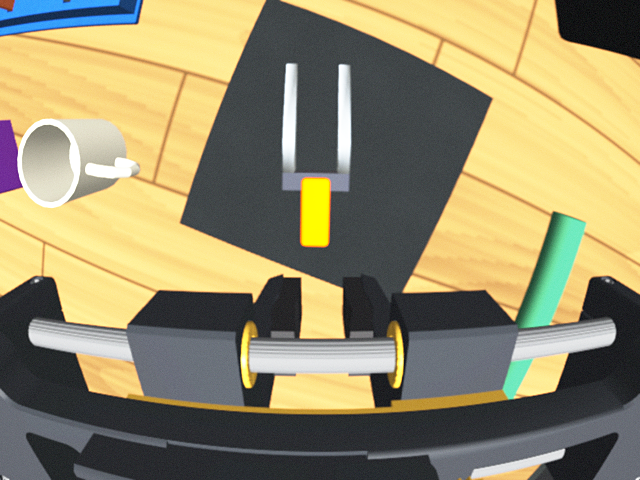

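The fork hasn't moved: the fingers simply hadn't finished closing before the lift. I'll retry from a 45 mm opening with more time to close.

```bash
python3 - <<'E'
from h import *
go((.4358,-.3612,.007),20)
E
```

```text
turn [ 0.0052 -0.0017  0.0018] shift [-0.0018 -0.0019  0.2065] from [ 0.4375 -0.3615  0.2135] 20.1 -> [ 0.4358 -0.3612  0.007 ] 20 t 3.3 F [-0.3  0.3 -0.1] w 0.0174
```

Emit:
send_rows(motion=[[[0,0,0],[0,0,0],0.6],[[0,0,0],[0,0,0.05],0.6],[[0,0,0],[0,0,0.1],0.6],[[0,0,0],[0,0,0.14],0.6],[[0,0,0],[0,0,0.17],0.6],[[0,0,0],[0,0,0.19],0.6],[[0,0,0],[0,0,0.2],0.6],[[0,0,0],[0,0,0.203],0.6],[[0,0,0],[0,0,0.203],0],[[0,0,0],[0,0,0.203],0],[[0,0,0],[0,0,0.203],0],[[0,0,0],[0,0,0.203],0],[[0,0,0],[0,0,0.203],0],[[0,0,0],[0,0,0.203],0],[[0,0,0],[0,0,0.203],0],[[0,0,0],[0,0,0.203],0],[[0,0,0],[0,0,0.203],0]])

```text
t: 5.0
tool_pos: [0.4369, -0.3608, 0.0088]
tcp_rot: [[0.939, 0.344, 0.001], [0.344, -0.939, -0.001], [0.0, 0.001, -1.0]]
force: [-1.5, 1.2, 5.7]
grip_width: 0.0258
grasp_force: 30.0
```

```bash
python3 - <<'E'
from h import *
go((.43,-.02,.23),9.6)
E
```

```text
turn [ 0.0011 -0.0005  0.1833] shift [ 0.1107 -0.3221 -0.2215] from [ 0.4369 -0.3608  0.0088] 20.1 -> [ 0.43 -0.02  0.23] 9.6 t 5.0 F [-1.5  1.2  5.7] w 0.0258
```

Emit:
send_rows(motion=[[[0,0,0],[0,0,-0.03],0],[[0,0,0],[0,0,-0.07],0],[[0,0,0],[0,0,-0.12],0],[[0,0,0],[0,0,-0.17],0],[[0,0,0],[0,0,-0.22],0],[[0,0,0.03],[0.01,-0.03,-0.222],0],[[0,0,0.06],[0.025,-0.075,-0.222],0],[[0,0,0.09],[0.042,-0.122,-0.222],0],[[0,0,0.12],[0.058,-0.17,-0.222],0],[[0,0,0.14],[0.075,-0.218,-0.222],0],[[0,0,0.16],[0.09,-0.262,-0.222],0],[[0,0,0.175],[0.102,-0.297,-0.222],0],[[0,0,0.183],[0.109,-0.316,-0.222],0],[[0,0,0.183],[0.111,-0.322,-0.222],0],[[0,0,0.183],[0.111,-0.322,-0.222],0],[[0,0,0.183],[0.111,-0.322,-0.222],0],[[0,0,0.183],[0.111,-0.322,-0.222],0]])

```text
t: 6.7
tool_pos: [0.4301, -0.0209, 0.2296]
tcp_rot: [[0.986, 0.166, -0.0], [0.166, -0.986, -0.0], [-0.0, 0.0, -1.0]]
force: [0.4, 1.0, -2.3]
grip_width: 0.0257
grasp_force: 30.0
```

```bash
python3 - <<'E'
from h import *
c=wcam(); im=imaging.grab_frame('wrist'); cv2.imwrite('pics/w3.png',im); np.save('w3c.npy',c,allow_pickle=True)
print(proj(c,(.598,.008,.138)))
for b in blobs(im,(0,150,80),(6,255,255),300)[:3]:
    q=cv2.boxPoints(cv2.minAreaRect(b)); P=[onz(c,p,.105)[:2] for p in q]; print(q.round(),np.round(P,4),np.mean(P,0))
for b in blobs(im,(20,120,120),(35,255,255),100)[:5]: print('y',cv2.boundingRect(b))
go((.43,-.02,.23),9.6)
E
```

```text
[320.99159531 -17.925802  ]
[[ 53. 309.]
 [ 99. 250.]
 [129. 274.]
 [ 83. 332.]] [[0.2985 0.2342]
 [0.3749 0.1689]
 [0.359  0.1373]
 [0.2813 0.1966]] [0.32841887 0.18423619]
[[186.   0.]
 [245.   0.]
 [245.  32.]
 [186.  32.]] [[0.588  0.1108]
 [0.5901 0.0637]
 [0.5643 0.0587]
 [0.5615 0.1052]] [0.57597322 0.08458582]
[[274.   0.]
 [372.   0.]
 [372.  24.]
 [274.  24.]] [[ 0.5921  0.042 ]
 [ 0.604  -0.0288]
 [ 0.5847 -0.0317]
 [ 0.5728  0.0384]] [0.58840615 0.0049926 ]
y (289, 254, 68, 84)
y (143, 388, 380, 26)
y (293, 374, 59, 22)
y (221, 323, 18, 64)
y (298, 0, 41, 12)
turn [ 0.0001  0.0003 -0.0014] shift [ 0.     -0.0009 -0.0004] from [ 0.4301 -0.0209  0.2296] 9.52 -> [ 0.43 -0.02  0.23] 9.6 t 6.75 F [-0.1  0.5 -2.6] w 0.0257
```

View pics/w3.png

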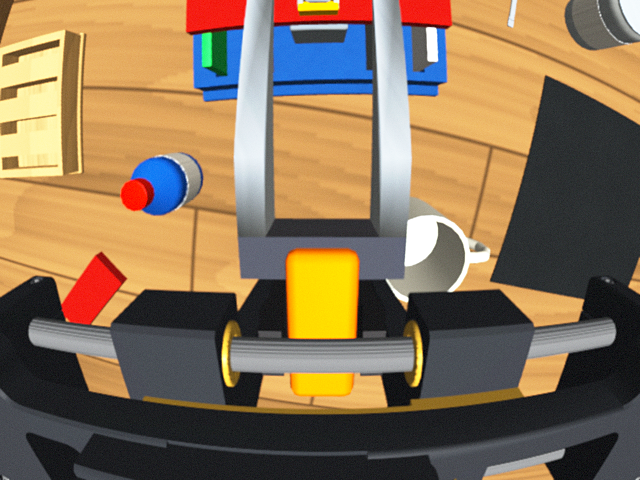

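The fork is held squarely. The keeper's front corners are near (187,33) and (451,27), and the rack's front top edge runs roughly (198,90)–(441,85).

```bash
python3 - <<'E'
from h import *
c=np.load('w3c.npy',allow_pickle=True).item(); im=cv2.imread('pics/w3.png')
hsv=cv2.cvtColor(im,cv2.COLOR_BGR2HSV)
red=cv2.inRange(hsv,(0,200,190),(6,255,255)); red2=cv2.inRange(hsv,(0,150,60),(8,255,255))
# keeper top front edge: lowest bright-red pixel per column
E=[]
for u in list(range(192,240,3))+list(range(415,448,3))+list(range(276,296,3))+list(range(345,368,3)):
    col=np.flatnonzero(red[:45,u]); 
    if len(col): E.append((u,col.max()+.5))
P=np.array([onz(c,p,.105)[:2] for p in E])
f=cv2.fitLine(P.astype(np.float32),cv2.DIST_HUBER,0,.001,.001).ravel(); d=f[:2]*np.sign(f[1]); print('edge dir',d,'yaw',np.degrees(np.arctan2(-d[0],d[1])),'resid',np.abs((P-f[2:])@[-d[1],d[0]]).max(),len(P))
rows=range(5,24)
L=[np.flatnonzero(red[v,150:260]).min()+150 for v in rows]; R=[np.flatnonzero(red[v,380:520]).max()+380 for v in rows]
l=np.array([onz(c,(a-.5,v),.105)[:2] for a,v in zip(L,rows)]); rr=np.array([onz(c,(a+.5,v),.105)[:2] for a,v in zip(R,rows)])
ex=np.array([d[1],-d[0]]); ey=d
print('y ends',np.median(l@ey),np.median(rr@ey),'len',np.median(l@ey)-np.median(rr@ey))
yc=(np.median(l@ey)+np.median(rr@ey))/2; xf=np.median(P@ex)
print('rod',ex*(xf+.018)+ey*yc)
# blue top edge
blue=cv2.inRange(hsv,(100,150,150),(125,255,255))
s=r.read_state(); print('tool',s['tool_pos'],th(s['tcp_rot']))
# fork tips in tool frame check: handle edges
print('clip yellow', [cv2.boundingRect(b) for b in blobs(im[:40],(20,120,120),(35,255,255),50)])
E
```

```text
edge dir [-0.18782946  0.98220164] yaw 10.826141 resid 0.0005665273999986038 42
y ends -0.0022098148589895722 -0.20201007741227228 len 0.1998002625532827
rod [0.59830049 0.01045459]
tool [ 0.43013655 -0.02089963  0.22961662] 9.519502986978983
clip yellow [(298, 0, 41, 12)]
```

```bash
python3 - <<'E'
from h import *
c=np.load('w3c.npy',allow_pickle=True).item(); im=cv2.imread('pics/w3.png'); hsv=cv2.cvtColor(im,cv2.COLOR_BGR2HSV)
bl=cv2.inRange(hsv,(100,150,40),(125,255,255))
E=[(u,np.flatnonzero(bl[:130,u]).max()+.5) for u in list(range(210,240,2))+list(range(285,365,3))+list(range(415,432,2))]
P=np.array([onz(c,p,.0)[:2] for p in E]); f=cv2.fitLine(P.astype(np.float32),cv2.DIST_HUBER,0,.001,.001).ravel(); d=f[:2]*np.sign(f[1]); ex=np.array([d[1],-d[0]])
print('rack yaw',np.degrees(np.arctan2(-d[0],d[1])),'resid',np.abs((P-f[2:])@ex).max())
xf=np.median(P@ex)
A=onz(c,(203,98),0)[:2];B=onz(c,(438,95),0)[:2]; print('len',np.linalg.norm(A-B),'centre',(A+B)/2+ex*.065)
ye=cv2.inRange(hsv[:14],(20,120,150),(35,255,255))
for v in range(1,11,2):
    k=np.flatnonzero(ye[v,290:345])+290
    if len(k): print(v,k.min(),k.max(),[onz(c,((k.min()+k.max())/2,v),z)[:2].round(4) for z in(.109,.119)])
E
```

```text
rack yaw 10.744575 resid 0.022052547107491532
len 0.24144839874209642 centre [0.60107106 0.01097875]
1 304 332 [array([0.5942, 0.0096]), array([0.5906, 0.0089])]
3 302 337 [array([0.5928, 0.0083]), array([0.5893, 0.0076])]
5 298 338 [array([0.591 , 0.0091]), array([0.5876, 0.0084])]
7 298 338 [array([0.5894, 0.0088]), array([0.586 , 0.0081])]
9 298 337 [array([0.5878, 0.0089]), array([0.5845, 0.0082])]
```

```bash
python3 - <<'E'
from h import *
go((.4339,-.0209,.1115),10.75)
E
```

```text
turn [ 0.0001  0.0003 -0.0215] shift [0.0037 0.0006 0.1181] from [ 0.4301 -0.0209  0.2296] 9.52 -> [ 0.4339 -0.0209  0.1115] 10.75 t 6.75 F [-0.1  0.5 -2.6] w 0.0257
```

Emit:
send_rows(motion=[[[0,0,-0.021],[0.004,0.001,0.04],0],[[0,0,-0.021],[0.004,0.001,0.08],0],[[0,0,-0.021],[0.004,0.001,0.105],0],[[0,0,-0.021],[0.004,0.001,0.115],0],[[0,0,-0.021],[0.004,0.001,0.118],0],[[0,0,-0.021],[0.004,0.001,0.118],0],[[0,0,-0.021],[0.004,0.001,0.118],0],[[0,0,-0.021],[0.004,0.001,0.118],0]])

```text
t: 7.55
tool_pos: [0.4353, -0.0205, 0.1131]
tcp_rot: [[0.982, 0.188, 0.003], [0.188, -0.982, -0.001], [0.002, 0.001, -1.0]]
force: [0.3, 0.2, -1.7]
grip_width: 0.0257
grasp_force: 30.0
```

```bash
python3 - <<'E'
from h import *
im=imaging.grab_frame('scene'); cv2.imwrite('pics/s2.png',cv2.resize(im[200:360,220:420],None,fx=4,fy=3.75,interpolation=cv2.INTER_CUBIC))
ex=np.array([.9825,.1866]); p=np.array([.599,.0105])-.053*ex; go((p[0],p[1],.1115),10.75)
E
```

```text
turn [ 0.0012 -0.0021  0.0013] shift [0.1138 0.0003 0.0016] from [ 0.4351 -0.0204  0.1129] 10.82 -> [0.5469 0.0006 0.1115] 10.75 t 7.6 F [-0.1  0.7 -2.4] w 0.0259
```

View pics/s2.png

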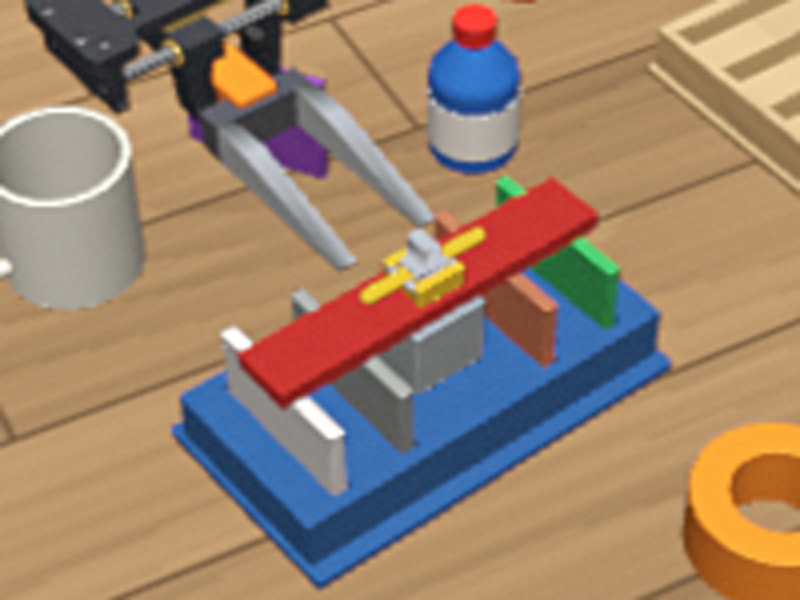

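The fork is lined up, with its tips at (345,262) and (425,215), one each side of the clip's rod. Now I'll slide it in slowly.

Emit:
send_rows(motion=[[[0,0,0],[0.01,0,0],0],[[0,0,0],[0.02,0,0],0],[[0,0,0],[0.03,0,0],0],[[0,0,0],[0.036,0,0],0],[[0,0,0],[0.042,0,0],0],[[0,0,0],[0.048,0,0],0],[[0,0,0],[0.048,0,0],0],[[0,0,0],[0.048,0,0],0]])

```text
t: 8.4
tool_pos: [0.4812, -0.011, 0.1115]
tcp_rot: [[0.982, 0.188, -0.001], [0.188, -0.982, 0.0], [-0.0, -0.0, -1.0]]
force: [0.3, -0.4, -3.5]
grip_width: 0.0259
grasp_force: 30.0
```

Emit:
send_rows(motion=[[[0,0,0],[0.005,0,0],0],[[0,0,0],[0.01,0,0],0],[[0,0,0],[0.015,0,0],0],[[0,0,0],[0.02,0,0],0],[[0,0,0],[0.025,0,0],0],[[0,0,0],[0.03,0,0],0],[[0,0,0],[0.035,0,0],0],[[0,0,0],[0.04,0,0],0],[[0,0,0],[0.045,0,0],0],[[0,0,0],[0.05,0,0],0],[[0,0,0],[0.055,0,0],0],[[0,0,0],[0.06,0,0],0],[[0,0,0],[0.065,0,0],0],[[0,0,0],[0.067,0,0],0],[[0,0,0],[0.067,0,0],0],[[0,0,0],[0.067,0,0],0],[[0,0,0],[0.067,0,0],0]])

```text
t: 10.1
tool_pos: [0.5471, 0.0014, 0.1118]
tcp_rot: [[0.982, 0.188, 0.0], [0.188, -0.982, 0.0], [0.0, 0.0, -1.0]]
force: [-0.4, 0.6, -2.8]
grip_width: 0.026
grasp_force: 30.0
```

```bash
python3 - <<'E'
from h import *
im=imaging.grab_frame('scene'); cv2.imwrite('pics/s3.png',cv2.resize(im[200:360,220:420],None,fx=4,fy=3.75,interpolation=cv2.INTER_CUBIC))
go((.5469,.0006,.1115),10.75)
E
```

```text
turn [-0.     -0.0002  0.0011] shift [-0.0004  0.0008  0.0003] from [0.5471 0.0014 0.1118] 10.81 -> [0.5469 0.0006 0.1115] 10.75 t 10.15 F [ 0.1 -0.3 -4.1] w 0.0261
```

View pics/s3.png

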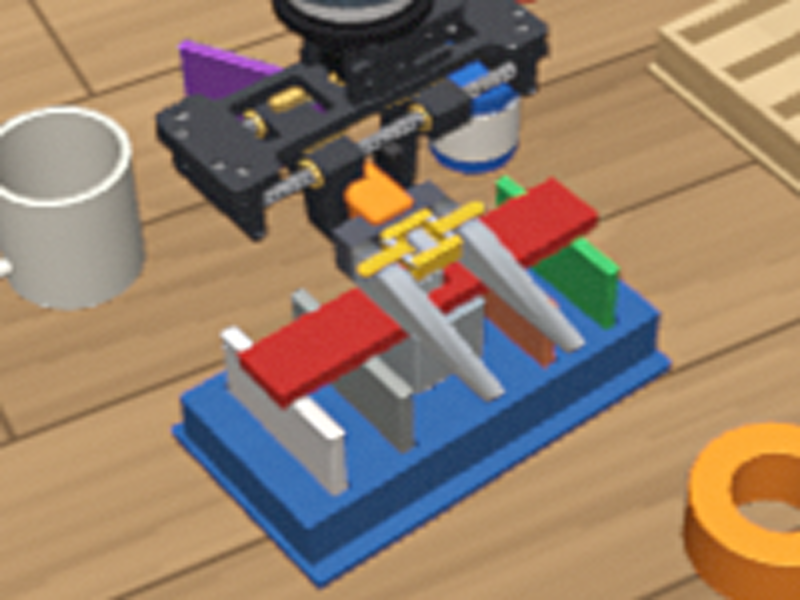

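The prongs are home at (400,270) and (480,230), and the clip sits raised over the head at (420,240). Next I withdraw the fork and lay it on the mat.

Emit:
send_rows(motion=[[[0,0,0],[-0.01,0,0],0],[[0,0,0],[-0.02,0,0],0],[[0,0,0],[-0.03,0,0],0],[[0,0,0],[-0.045,0,0],0],[[0,0,0],[-0.06,0,0],0],[[0,0,0],[-0.08,0,0],0],[[0,0,0],[-0.1,0,0],0],[[0,0,0],[-0.12,0,0],0],[[0,0,0],[-0.13,0,0],0],[[0,0,0],[-0.13,0,0],0],[[0,0,0],[-0.13,0,-0.04],0],[[0,0,0],[-0.13,0,-0.08],0],[[0,0,0],[-0.13,0,-0.1],0],[[0,0,0],[-0.13,0,-0.1],0],[[0,0,0],[-0.13,0,-0.1],0],[[0,0,0],[-0.13,0,-0.1],0]])

```text
t: 11.75
tool_pos: [0.4186, -0.0226, 0.21]
tcp_rot: [[0.982, 0.188, -0.003], [0.188, -0.982, 0.001], [-0.003, -0.002, -1.0]]
force: [0.1, -0.1, -2.9]
grip_width: 0.0259
grasp_force: 30.0
```

```bash
python3 - <<'E'
from h import *
go((.4252,-.4264,.1),-3.4)
P=[onz('top',(430+a/5,190+b/5),.003)[:2].round(4) for a,b in((33,42),(475,68),(485,507),(27,480))]; print(P,np.mean(P,0))
im=imaging.grab_frame('scene'); 
for b in blobs(im[230:310,280:370],(20,120,120),(35,255,255),5)[:4]: print(cv2.boundingRect(b))
E
```

```text
turn [-0.0012  0.0027  0.2481] shift [-0.069   0.398   0.1095] from [ 0.4186 -0.0226  0.21  ] 10.81 -> [ 0.4252 -0.4264  0.1   ] -3.4 t 11.75 F [ 0.1 -0.1 -2.9] w 0.0259
[array([ 0.6156, -0.2464]), array([ 0.6033, -0.4931]), array([ 0.3581, -0.4813]), array([ 0.3691, -0.2353])] [ 0.486525 -0.364025]
(29, 25, 32, 21)
```

Emit:
send_rows(motion=[[[0,0,0.03],[-0.007,0.04,0],0],[[0,0,0.06],[-0.015,0.088,0],0],[[0,0,0.09],[-0.023,0.136,0],0],[[0,0,0.12],[-0.032,0.184,0],0],[[0,0,0.15],[-0.04,0.232,0],0],[[0,0,0.18],[-0.048,0.28,0],0],[[0,0,0.21],[-0.057,0.328,0],0],[[0,0,0.24],[-0.064,0.37,0],0],[[0,0,0.248],[-0.069,0.398,0.01],0],[[0,0,0.248],[-0.069,0.398,0.05],0],[[0,0,0.248],[-0.069,0.398,0.1],0],[[0,0,0.248],[-0.069,0.398,0.14],0],[[0,0,0.248],[-0.069,0.398,0.17],0],[[0,0,0.248],[-0.069,0.398,0.185],0],[[0,0,0.248],[-0.069,0.398,0.195],0],[[0,0,0.248],[-0.069,0.398,0.2],0],[[0,0,0.248],[-0.069,0.398,0.2],0],[[0,0,0.248],[-0.069,0.398,0.2],0],[[0,0,0.248],[-0.069,0.398,0.2],0]])

```text
t: 13.7
tool_pos: [0.4271, -0.4278, 0.0132]
tcp_rot: [[0.998, -0.059, 0.001], [-0.059, -0.998, -0.002], [0.002, 0.002, -1.0]]
force: [0.6, 0.5, -2.6]
grip_width: 0.0258
grasp_force: 30.0
```

Emit:
send_rows(motion=[[[0,0,0],[0,0,0.003],0],[[0,0,0],[0,0,0.003],0],[[0,0,0],[0,0,0.003],0],[[0,0,0],[0,0,0.003],0.3],[[0,0,0],[0,0,0.003],0.6],[[0,0,0],[0,0,0.003],0.6],[[0,0,0],[0,0,0.003],0.6],[[0,0,0],[0,0,0.003],0.6],[[0,0,0],[0,0,-0.03],0.6],[[0,0,0],[0,0,-0.08],0.6],[[0,0,0],[0,0,-0.13],0.6],[[0,0,0],[0,0,-0.18],0.6],[[0,0,0],[0,0,-0.21],0.6],[[0,0,0],[0,0,-0.21],0.6],[[0,0,0],[0,0,-0.21],0.6],[[0,0,0],[0,0,-0.21],0.6]])

```text
t: 15.3
tool_pos: [0.4258, -0.426, 0.2198]
tcp_rot: [[0.998, -0.059, -0.002], [-0.059, -0.998, 0.003], [-0.002, -0.002, -1.0]]
force: [0.8, -0.1, -0.3]
grip_width: 0.053
grasp_force: 0.0
```

```bash
python3 - <<'E'
from h import *
# view pose for rack: tool x along rack y (theta 100.75), camera 70 along +y rack side -> offset
ey=np.array([-.1866,.9825]); p=np.array([.599,.0105])-.03*ey
go((p[0],p[1],.26),100.75)
go((p[0],p[1],.26),-79.25)
E
```

```text
turn [-3.4000e-03 -9.0000e-04 -1.8176e+00] shift [ 0.1544 -0.417  -0.0394] from [ 0.4258 -0.426   0.2198] -3.39 -> [ 0.6046 -0.019   0.26  ] 100.75 t 15.3 F [ 0.8 -0.1 -0.3] w 0.053
turn [-8.0000e-04  3.2000e-03  1.3239e+00] shift [ 0.1544 -0.417  -0.0394] from [ 0.4258 -0.426   0.2198] -3.39 -> [ 0.6046 -0.019   0.26  ] -79.25 t 15.3 F [ 0.8 -0.1 -0.3] w 0.053
```

Emit:
send_rows(motion=[[[0,0,-1.818],[0.154,-0.417,-0.039],0.6],[[0,0,-1.818],[0.154,-0.417,-0.039],0.6],[[0,0,-1.818],[0.154,-0.417,-0.039],0.6],[[0,0,-1.818],[0.154,-0.417,-0.039],0.6],[[0,0,-1.818],[0.154,-0.417,-0.039],0.6],[[0,0,-1.818],[0.154,-0.417,-0.039],0.6],[[0,0,-1.818],[0.154,-0.417,-0.039],0.6],[[0,0,-1.818],[0.154,-0.417,-0.039],0.6],[[0,0,-1.818],[0.154,-0.417,-0.039],0.6],[[0,0,-1.818],[0.154,-0.417,-0.039],0.6],[[0,0,-1.818],[0.154,-0.417,-0.039],0.6],[[0,0,-1.818],[0.154,-0.417,-0.039],0.6],[[0,0,-1.818],[0.154,-0.417,-0.039],0.6],[[0,0,-1.818],[0.154,-0.417,-0.039],0.6],[[0,0,-1.818],[0.154,-0.417,-0.039],0.6],[[0,0,-1.818],[0.154,-0.417,-0.039],0.6],[[0,0,-1.818],[0.154,-0.417,-0.039],0.6],[[0,0,-1.818],[0.154,-0.417,-0.039],0.6]])

```text
t: 17.1
tool_pos: [0.6048, -0.0198, 0.2608]
tcp_rot: [[-0.186, 0.983, 0.0], [0.983, 0.186, -0.0], [-0.0, 0.0, -1.0]]
force: [0.0, -0.9, -0.4]
grip_width: 0.0528
grasp_force: 0.0
```

```bash
python3 - <<'E'
from h import *
c=wcam(); im=imaging.grab_frame('wrist'); cv2.imwrite('pics/w4.png',im); np.save('w4c.npy',c,allow_pickle=True)
for n,X in(('rodtop',(.599,.0105,.138)),):print(n,proj(c,X).round())
go((.599,.0105,.124),100.75)
E
```

```text
rodtop [321. 184.]
turn [ 0.0001  0.     -0.0003] shift [ 3.080e-02 -1.000e-04  1.368e-01] from [ 0.6048 -0.0198  0.2608] 100.73 -> [0.599  0.0105 0.124 ] 100.75 t 17.15 F [-0.1  0.6 -0.6] w 0.053
```

View pics/w4.png

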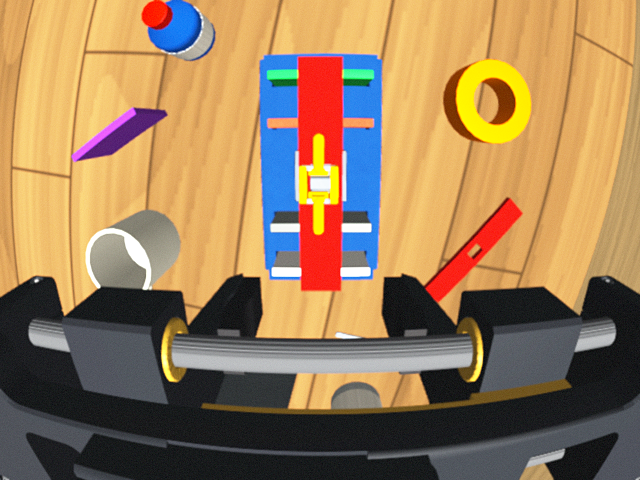

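The clip is at (319,184) on the rod; prediction was (321,184). Stones are green (320,75), brick (320,123), grey (320,228) and white (320,271).

```bash
python3 - <<'E'
from h import *
c=np.load('w4c.npy',allow_pickle=True).item(); im=cv2.imread('pics/w4.png'); hsv=cv2.cvtColor(im,cv2.COLOR_BGR2HSV)
ex=np.array([.9825,.1866]); ey=np.array([-.1866,.9825]); rod=np.array([.599,.0105])
def loc(p): d=np.array(p)-rod; return (d@ex*1e3).round(1),(d@ey*1e3).round(1)
ye=cv2.inRange(hsv[120:245,280:360],(20,120,120),(38,255,255)); v,u=np.nonzero(ye); print('yellow bbox',u.min()+280,u.max()+280,v.min()+120,v.max()+120)
a=onz(c,(u.min()+279.5,184),.136)[:2]; b=onz(c,(u.max()+280.5,184),.136)[:2]; print('clip x faces',loc(a),loc(b),np.linalg.norm(a-b))
k=[onz(c,(319,v.min()+119.5),.134)[:2],onz(c,(319,v.max()+120.5),.134)[:2]]; print('wing ends',loc(k[0]),loc(k[1]))
def reg(name,m,v0,v1):
    for b in sorted([b for b in cv2.findContours(m[v0:v1,255:385],cv2.RETR_EXTERNAL,cv2.CHAIN_APPROX_NONE)[0] if cv2.contourArea(b)>40],key=cv2.contourArea)[-2:]:
        x,y,w,h=cv2.boundingRect(b); x+=255;y+=v0
        print(name,(x,y,w,h),loc(onz(c,(x-.5,y+h/2-.5),.09)[:2]),loc(onz(c,(x+w-.5,y+h/2-.5),.09)[:2]))
reg('green',cv2.inRange(hsv,(45,100,120),(75,255,255)),60,90)
reg('brick',cv2.inRange(hsv,(4,90,100),(16,225,255)),112,135)
w=cv2.inRange(hsv,(0,0,190),(180,40,255)); reg('grey',w,205,240); reg('white',w,258,285)
go((.599,.0105,.124),100.75)
E
```

```text
yellow bbox 299 338 134 234
clip x faces (np.float64(-16.7), np.float64(-0.3)) (np.float64(12.7), np.float64(-0.3)) 0.029471663146420746
wing ends (np.float64(-1.6), np.float64(36.8)) (np.float64(-1.7), np.float64(-39.6))
green (268, 70, 30, 10) (np.float64(-45.3), np.float64(88.1)) (np.float64(-19.8), np.float64(87.4))
green (343, 70, 30, 10) (np.float64(17.9), np.float64(87.3)) (np.float64(43.3), np.float64(88.0))
brick (342, 119, 31, 9) (np.float64(17.1), np.float64(45.5)) (np.float64(43.5), np.float64(45.9))
brick (268, 119, 31, 9) (np.float64(-45.5), np.float64(46.1)) (np.float64(-19.1), np.float64(45.5))
grey (271, 223, 29, 9) (np.float64(-45.2), np.float64(-45.3)) (np.float64(-19.3), np.float64(-45.4))
grey (342, 223, 29, 9) (np.float64(17.9), np.float64(-45.4)) (np.float64(43.8), np.float64(-45.4))
white (341, 267, 29, 10) (np.float64(17.6), np.float64(-87.7)) (np.float64(44.5), np.float64(-87.9))
white (272, 267, 29, 10) (np.float64(-46.0), np.float64(-87.8)) (np.float64(-19.1), np.float64(-87.7))
turn [ 0.0001  0.     -0.0003] shift [ 3.080e-02 -1.000e-04  1.368e-01] from [ 0.6048 -0.0198  0.2608] 100.73 -> [0.599  0.0105 0.124 ] 100.75 t 17.15 F [-0.1  0.6 -0.6] w 0.053
```

Emit:
send_rows(motion=[[[0,0,0],[0.031,-0.0015,0.03],0.6],[[0,0,0],[0.031,-0.0015,0.07],0.6],[[0,0,0],[0.031,-0.0015,0.1],0.6],[[0,0,0],[0.031,-0.0015,0.12],0.6],[[0,0,0],[0.031,-0.0015,0.13],0.6],[[0,0,0],[0.031,-0.0015,0.136],0.6],[[0,0,0],[0.031,-0.0015,0.136],0.6],[[0,0,0],[0.031,-0.0015,0.136],0.1],[[0,0,0],[0.031,-0.0015,0.136],0.1],[[0,0,0],[0.031,-0.0015,0.136],0.1],[[0,0,0],[0.031,-0.0015,0.136],0.1],[[0,0,0],[0.031,-0.0015,0.136],0.1],[[0,0,0],[0.031,-0.0015,0.136],0.1],[[0,0,0],[0.031,-0.0015,0.136],0.1]])

```text
t: 18.55
tool_pos: [0.598, 0.0104, 0.1255]
tcp_rot: [[-0.187, 0.982, 0.001], [0.982, 0.187, -0.0], [-0.0, 0.001, -1.0]]
force: [-1.0, -0.3, 5.3]
grip_width: 0.0285
grasp_force: 30.0
```

Emit:
send_rows(motion=[[[0,0,0],[0,0,-0.01],0.1],[[0,0,0],[0,0,-0.03],0.1],[[0,0,0],[0,0,-0.06],0.1],[[0,0,0],[0,0,-0.1],0.1],[[0,0,0],[0,0,-0.1],0.1],[[0,0,0],[0,0,-0.1],0.1],[[0,0,0],[0,0,-0.1],0.1]])

```text
t: 19.25
tool_pos: [0.5965, 0.0107, 0.2233]
tcp_rot: [[-0.187, 0.982, -0.003], [0.982, 0.187, 0.0], [0.001, -0.002, -1.0]]
force: [-0.1, -0.2, -1.1]
grip_width: 0.0287
grasp_force: 30.0
```

```bash
python3 - <<'E'
from h import *
go((.418,-.3305,.12),-2.9)
c=wcam(); im=imaging.grab_frame('wrist'); 
for b in blobs(im,(20,120,120),(38,255,255),60)[:6]: print(cv2.boundingRect(b))
t=imaging.grab_frame('top')
for b in blobs(t[200:290,430:530],(8,150,120),(20,255,255),20)[:2]: print('fork top',cv2.minAreaRect(b))
E
```

```text
turn [-2.5000e-03  1.5000e-03  1.8094e+00] shift [-0.3019 -0.2389  0.1036] from [0.5965 0.0107 0.2233] 100.77 -> [ 0.418  -0.3305  0.12  ] -2.9 t 19.25 F [-0.1 -0.2 -1.1] w 0.0287
(472, 86, 80, 93)
(3, 0, 39, 196)
(61, 76, 42, 108)
(4, 198, 27, 90)
(72, 0, 38, 70)
(304, 218, 36, 74)
fork top ((93.66980743408203, 66.9056625366211), (10.851484298706055, 23.626014709472656), 15.945394515991211)
```

Emit:
send_rows(motion=[[[0,0,1.809],[-0.302,-0.239,0],0.1],[[0,0,1.809],[-0.302,-0.239,0],0.1],[[0,0,1.809],[-0.302,-0.239,0],0.1],[[0,0,1.809],[-0.302,-0.239,0],0.1],[[0,0,1.809],[-0.302,-0.239,0],0.1],[[0,0,1.809],[-0.302,-0.239,0],0.1],[[0,0,1.809],[-0.302,-0.239,0],0.1],[[0,0,1.809],[-0.302,-0.239,0],0.1],[[0,0,1.809],[-0.302,-0.239,0],0.1],[[0,0,1.809],[-0.302,-0.239,0],0.1],[[0,0,1.809],[-0.302,-0.239,0],0.1],[[0,0,1.809],[-0.302,-0.239,0],0.1],[[0,0,1.809],[-0.302,-0.239,0],0.1],[[0,0,1.809],[-0.302,-0.239,0],0.1],[[0,0,1.809],[-0.302,-0.239,0],0.1],[[0,0,1.809],[-0.302,-0.239,0],0.1],[[0,0,1.809],[-0.302,-0.239,0],0.1],[[0,0,1.809],[-0.302,-0.239,0],0.1]])

```text
t: 21.15
tool_pos: [0.4192, -0.3308, 0.2247]
tcp_rot: [[0.999, -0.05, 0.0], [-0.05, -0.999, -0.0], [0.0, 0.0, -1.0]]
force: [-0.5, -0.7, -1.2]
grip_width: 0.0282
grasp_force: 30.0
```

```bash
python3 - <<'E'
from h import *
go((.418,-.3305,.006),-2.9)
im=imaging.grab_frame('wrist'); cv2.imwrite('pics/w5.png',im); np.save('w5c.npy',wcam(),allow_pickle=True)
E
```

```text
turn [ 0.     -0.      0.0011] shift [-0.0012 -0.0003  0.2187] from [ 0.4192 -0.3308  0.2247] -2.84 -> [ 0.418  -0.3305  0.006 ] -2.9 t 21.15 F [-0.5 -0.7 -1.2] w 0.0282
```

View pics/w5.png

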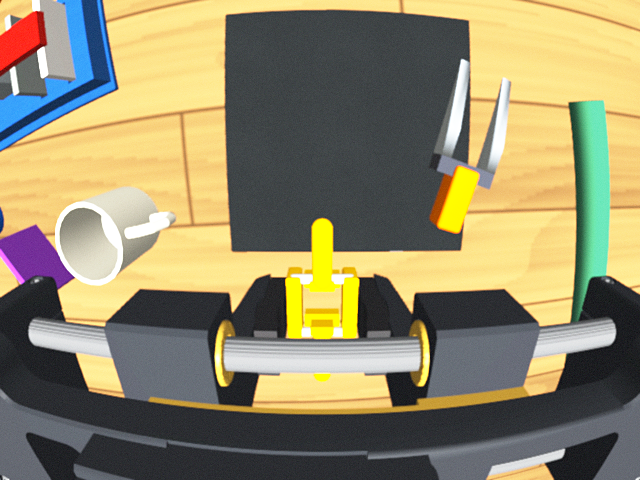

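The clip is held well. The fork has been knocked: its handle is now at (455,200) and its prongs hang off the mat's right edge. I'll put the clip down first, then re-place the fork.

Emit:
send_rows(motion=[[[0,0,0],[-0.001,0,0.05],0.1],[[0,0,0],[-0.001,0,0.1],0.1],[[0,0,0],[-0.001,0,0.14],0.1],[[0,0,0],[-0.001,0,0.17],0.1],[[0,0,0],[-0.001,0,0.19],0.1],[[0,0,0],[-0.001,0,0.205],0.1],[[0,0,0],[-0.001,0,0.212],0.1],[[0,0,0],[-0.001,0,0.216],0.1],[[0,0,0],[-0.001,0,0.217],0.1],[[0,0,0],[-0.001,0,0.217],0.1],[[0,0,0],[-0.001,0,0.217],0.1],[[0,0,0],[-0.001,0,0.217],0.1]])

```text
t: 22.4
tool_pos: [0.4185, -0.3312, 0.0084]
tcp_rot: [[0.999, -0.05, 0.001], [-0.05, -0.999, -0.001], [0.001, 0.001, -1.0]]
force: [-0.6, -0.4, -0.5]
grip_width: 0.0286
grasp_force: 30.0
```

```bash
python3 - <<'E'
from h import *
c=np.load('w5c.npy',allow_pickle=True).item(); im=cv2.imread('pics/w5.png')
s=r.read_state(); print(s['tool_pos'].round(4),s['force'].round(1))
for b in blobs(im[150:245,420:500],(12,150,150),(35,255,255),300)[:1]:
    q=cv2.boxPoints(cv2.minAreaRect(b))+[420,150]; P=np.array([onz(c,p,.037)[:2] for p in q]); print(q.round(),P.round(4),P.mean(0).round(4))
t=[onz(c,p,.006)[:2] for p in((464,62),(506,81))]; m=np.mean(t,0); d=m-P.mean(0); print('tips',np.round(t,4),'len',np.linalg.norm(d),'gap',np.linalg.norm(t[0]-t[1]),'yaw',np.degrees(np.arctan2(d[1],d[0])))
E
```

```text
[ 0.4185 -0.3312  0.0084] [-0.6 -0.4 -0.5]
[[428. 224.]
 [448. 162.]
 [480. 172.]
 [460. 235.]] [[ 0.3982 -0.4306]
 [ 0.4573 -0.4505]
 [ 0.4469 -0.4841]
 [ 0.3859 -0.4644]] [ 0.4221 -0.4574]
tips [[ 0.5582 -0.4817]
 [ 0.5413 -0.5299]] len 0.13649934795999163 gap 0.05111213254791726 yaw -20.7387342542033
```

Emit:
send_rows(motion=[[[0,0,0],[0,0,0.002],0.1],[[0,0,0],[0,0,0.002],0.1],[[0,0,0],[0,0,0.002],0.1],[[0,0,0],[0,0,0.002],0.55],[[0,0,0],[0,0,0.002],0.55],[[0,0,0],[0,0,0.002],0.55],[[0,0,0],[0,0,0.002],0.55],[[0,0,0],[0,0,0.002],0.55],[[0,0,0],[0,0,-0.03],0.55],[[0,0,0],[0,0,-0.08],0.55],[[0,0,0],[0,0,-0.13],0.55],[[0,0,0],[0,0,-0.17],0.55],[[0,0,0],[0,0,-0.17],0.55],[[0,0,0],[0,0,-0.17],0.55],[[0,0,0],[0,0,-0.17],0.55]])

```text
t: 23.9
tool_pos: [0.4175, -0.33, 0.1761]
tcp_rot: [[0.999, -0.05, -0.002], [-0.05, -0.999, 0.002], [-0.002, -0.002, -1.0]]
force: [-0.3, -0.1, 0.1]
grip_width: 0.0487
grasp_force: 0.0
```

```bash
python3 - <<'E'
from h import *
go((.4206,-.4616,.007),-18.9)
E
```

```text
turn [-0.0018  0.0021  0.2796] shift [0.0101 0.1317 0.1688] from [ 0.4175 -0.33    0.1761] -2.88 -> [ 0.4206 -0.4616  0.007 ] -18.9 t 23.9 F [-0.3 -0.1  0.1] w 0.0487
```

Emit:
send_rows(motion=[[[0,0,0.1],[0.003,0.04,0],0.6],[[0,0,0.2],[0.006,0.09,0],0.6],[[0,0,0.28],[0.01,0.132,0],0.6],[[0,0,0.28],[0.01,0.132,0.03],0.6],[[0,0,0.28],[0.01,0.132,0.07],0.6],[[0,0,0.28],[0.01,0.132,0.11],0.6],[[0,0,0.28],[0.01,0.132,0.14],0.6],[[0,0,0.28],[0.01,0.132,0.155],0.6],[[0,0,0.28],[0.01,0.132,0.165],0.6],[[0,0,0.28],[0.01,0.132,0.167],0.6],[[0,0,0.28],[0.01,0.132,0.167],0.6],[[0,0,0.28],[0.01,0.132,0.167],0],[[0,0,0.28],[0.01,0.132,0.167],0],[[0,0,0.28],[0.01,0.132,0.167],0],[[0,0,0.28],[0.01,0.132,0.167],0],[[0,0,0.28],[0.01,0.132,0.167],0],[[0,0,0.28],[0.01,0.132,0.167],0],[[0,0,0.28],[0.01,0.132,0.167],0]])

```text
t: 25.7
tool_pos: [0.4218, -0.4635, 0.0115]
tcp_rot: [[0.946, -0.324, 0.001], [-0.324, -0.946, -0.001], [0.001, 0.001, -1.0]]
force: [-0.6, 1.1, 5.6]
grip_width: 0.0259
grasp_force: 30.0
```

```bash
python3 - <<'E'
from h import *
go((.4252,-.424,.03),-2.9)
E
```

```text
turn [ 0.0006 -0.0006 -0.2795] shift [-0.0096 -0.0385 -0.0185] from [ 0.4218 -0.4635  0.0115] -18.92 -> [ 0.4252 -0.424   0.03  ] -2.9 t 25.7 F [-0.6  1.1  5.6] w 0.0259
```

Emit:
send_rows(motion=[[[0,0,0],[0,0,-0.015],0],[[0,0,0],[0,0,-0.03],0],[[0,0,-0.1],[-0.003,-0.013,-0.03],0],[[0,0,-0.2],[-0.006,-0.026,-0.03],0],[[0,0,-0.28],[-0.01,-0.039,-0.03],0],[[0,0,-0.28],[-0.01,-0.039,-0.03],0],[[0,0,-0.28],[-0.01,-0.039,-0.015],0],[[0,0,-0.28],[-0.01,-0.039,-0.004],0],[[0,0,-0.28],[-0.01,-0.039,0],0],[[0,0,-0.28],[-0.01,-0.039,0.001],0],[[0,0,-0.28],[-0.01,-0.039,0.001],0],[[0,0,-0.28],[-0.01,-0.039,0.001],0.6],[[0,0,-0.28],[-0.01,-0.039,0.001],0.6],[[0,0,-0.28],[-0.01,-0.039,0.001],0.6],[[0,0,-0.28],[-0.01,-0.039,0.001],0.6],[[0,0,-0.28],[-0.01,-0.039,0.001],0.6],[[0,0,-0.28],[-0.01,-0.039,-0.04],0.6],[[0,0,-0.28],[-0.01,-0.039,-0.09],0.6],[[0,0,-0.28],[-0.01,-0.039,-0.14],0.6],[[0,0,-0.28],[-0.01,-0.039,-0.19],0.6]])

```text
t: 27.7
tool_pos: [0.4245, -0.4227, 0.2024]
tcp_rot: [[0.999, -0.05, -0.0], [-0.05, -0.999, 0.0], [-0.0, -0.0, -1.0]]
force: [0.6, -1.0, -0.3]
grip_width: 0.0527
grasp_force: 0.0
```

```bash
python3 - <<'E'
from h import *
go((.598,.0103,.20),100.75)
t=imaging.grab_frame('top')
for b in blobs(t[200:290,430:530],(8,150,120),(20,255,255),20)[:2]: print('fork top',cv2.minAreaRect(b))
E
```

```text
turn [-5.0000e-04 -1.0000e-04 -1.8087e+00] shift [ 0.1515 -0.4412  0.0025] from [ 0.4245 -0.4227  0.2024] -2.88 -> [0.598  0.0103 0.2   ] 100.75 t 27.7 F [ 0.6 -1.  -0.3] w 0.0527
fork top ((76.5, 60.5), (13.0, 5.0), 90.0)
```

Emit:
send_rows(motion=[[[0,0,-1.809],[0.152,-0.441,0],0.65],[[0,0,-1.809],[0.152,-0.441,0],0.65],[[0,0,-1.809],[0.152,-0.441,0],0.65],[[0,0,-1.809],[0.152,-0.441,0],0.65],[[0,0,-1.809],[0.152,-0.441,0],0.65],[[0,0,-1.809],[0.152,-0.441,0],0.65],[[0,0,-1.809],[0.152,-0.441,0],0.65],[[0,0,-1.809],[0.152,-0.441,0],0.65],[[0,0,-1.809],[0.152,-0.441,0],0.65],[[0,0,-1.809],[0.152,-0.441,0],0.65],[[0,0,-1.809],[0.152,-0.441,0],0.65],[[0,0,-1.809],[0.152,-0.441,0],0.65],[[0,0,-1.809],[0.152,-0.441,0],0.65],[[0,0,-1.809],[0.152,-0.441,0],0.65],[[0,0,-1.809],[0.152,-0.441,0],0.65],[[0,0,-1.809],[0.152,-0.441,0],0.65],[[0,0,-1.809],[0.152,-0.441,0],0.65],[[0,0,-1.809],[0.152,-0.441,0],0.65]])

```text
t: 29.55
tool_pos: [0.5987, 0.0097, 0.2008]
tcp_rot: [[-0.186, 0.983, 0.0], [0.983, 0.186, -0.0], [-0.0, 0.0, -1.0]]
force: [1.0, 0.1, -0.7]
grip_width: 0.0573
grasp_force: 0.0
```

```bash
python3 - <<'E'
from h import *
go((.598,.0103,.0955),100.75)
E
```

```text
turn [ 0.0001  0.     -0.0005] shift [ 0.0008 -0.0006  0.1053] from [0.5987 0.0097 0.2008] 100.72 -> [0.598  0.0103 0.0955] 100.75 t 29.55 F [ 1.   0.1 -0.7] w 0.0573
```

Emit:
send_rows(motion=[[[0,0,0],[0.001,-0.001,0.03],0.65],[[0,0,0],[0.001,-0.001,0.06],0.65],[[0,0,0],[0.001,-0.001,0.08],0.65],[[0,0,0],[0.001,-0.001,0.095],0.65],[[0,0,0],[0.001,-0.001,0.103],0.65],[[0,0,0],[0.001,-0.001,0.105],0.65],[[0,0,0],[0.001,-0.001,0.105],0.65],[[0,0,0],[0.001,-0.001,0.105],0.65],[[0,0,0],[0.001,-0.001,0.105],0],[[0,0,0],[0.001,-0.001,0.105],0],[[0,0,0],[0.001,-0.001,0.105],0],[[0,0,0],[0.001,-0.001,0.105],0],[[0,0,0],[0.001,-0.001,0.105],0],[[0,0,0],[0.001,-0.001,0.105],0],[[0,0,0],[0.001,-0.001,0.105],0]])

```text
t: 31.05
tool_pos: [0.5978, 0.0106, 0.0961]
tcp_rot: [[-0.187, 0.982, 0.001], [0.982, 0.187, -0.0], [-0.0, 0.001, -1.0]]
force: [-1.1, 1.2, 4.9]
grip_width: 0.0356
grasp_force: 30.0
```

Emit:
send_rows(motion=[[[0,0,0],[0,0,-0.01],0],[[0,0,0],[0,0,-0.03],0],[[0,0,0],[0,0,-0.06],0],[[0,0,0],[0,0,-0.1],0],[[0,0,0],[0,0,-0.12],0],[[0,0,0],[0,0,-0.12],0],[[0,0,0],[0,0,-0.12],0]])

```text
t: 31.75
tool_pos: [0.5969, 0.0107, 0.2149]
tcp_rot: [[-0.187, 0.982, -0.001], [0.982, 0.187, 0.0], [0.0, -0.001, -1.0]]
force: [0.3, -0.6, -2.3]
grip_width: 0.0359
grasp_force: 30.0
```

```bash
python3 - <<'E'
from h import *
go((.5003,-.2896,.2165),-2.9)
E
```

```text
turn [-1.0000e-03  7.0000e-04  1.8094e+00] shift [-0.2769 -0.151  -0.0016] from [0.5969 0.0107 0.2149] 100.77 -> [ 0.5003 -0.2896  0.2165] -2.9 t 31.75 F [ 0.3 -0.6 -2.3] w 0.0359
```

Emit:
send_rows(motion=[[[0,0,1.809],[-0.277,-0.151,0],0],[[0,0,1.809],[-0.277,-0.151,0],0],[[0,0,1.809],[-0.277,-0.151,0],0],[[0,0,1.809],[-0.277,-0.151,0],0],[[0,0,1.809],[-0.277,-0.151,0],0],[[0,0,1.809],[-0.277,-0.151,0],0],[[0,0,1.809],[-0.277,-0.151,0],0],[[0,0,1.809],[-0.277,-0.151,0],0],[[0,0,1.809],[-0.277,-0.151,0],0],[[0,0,1.809],[-0.277,-0.151,0],0],[[0,0,1.809],[-0.277,-0.151,0],0],[[0,0,1.809],[-0.277,-0.151,0],0],[[0,0,1.809],[-0.277,-0.151,0],0],[[0,0,1.809],[-0.277,-0.151,0],0],[[0,0,1.809],[-0.277,-0.151,0],0],[[0,0,1.809],[-0.277,-0.151,0],0],[[0,0,1.809],[-0.277,-0.151,0],0]])

```text
t: 33.45
tool_pos: [0.5009, -0.2897, 0.2156]
tcp_rot: [[0.999, -0.049, -0.0], [-0.049, -0.999, 0.0], [-0.0, -0.0, -1.0]]
force: [-0.2, 0.2, -2.0]
grip_width: 0.0356
grasp_force: 30.0
```

```bash
python3 - <<'E'
from h import *
go((.5003,-.2896,.0065),-2.9)
im=imaging.grab_frame('wrist'); cv2.imwrite('pics/w6.png',im)
E
```

```text
turn [-0.0001  0.0001  0.0015] shift [-0.0006 -0.      0.2091] from [ 0.5009 -0.2897  0.2156] -2.82 -> [ 0.5003 -0.2896  0.0065] -2.9 t 33.45 F [-0.2  0.2 -2. ] w 0.0356
```

View pics/w6.png

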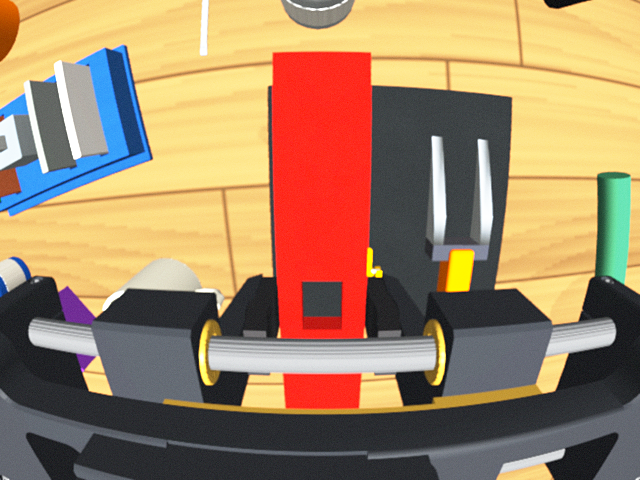

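The keeper hangs parallel to the mat edge. The fork is flat on the mat (tips 437,140 and 485,142), and the clip is between them at (372,265). Lowering now.

Emit:
send_rows(motion=[[[0,0,0],[-0.001,0,0.05],0],[[0,0,0],[-0.001,0,0.1],0],[[0,0,0],[-0.001,0,0.14],0],[[0,0,0],[-0.001,0,0.17],0],[[0,0,0],[-0.001,0,0.19],0],[[0,0,0],[-0.001,0,0.2],0],[[0,0,0],[-0.001,0,0.206],0],[[0,0,0],[-0.001,0,0.209],0],[[0,0,0],[-0.001,0,0.209],0],[[0,0,0],[-0.001,0,0.21],0],[[0,0,0],[-0.001,0,0.21],0],[[0,0,0],[-0.001,0,0.21],0.6],[[0,0,0],[-0.001,0,0.21],0.6],[[0,0,0],[-0.001,0,0.21],0.6],[[0,0,0],[-0.001,0,0.21],0.6],[[0,0,0],[-0.001,0,0.21],0.6],[[0,0,0],[-0.001,0,0.17],0.6],[[0,0,0],[-0.001,0,0.12],0.6],[[0,0,0],[-0.001,0,0.07],0.6],[[0,0,0],[-0.001,0,0.02],0.6]])

```text
t: 35.5
tool_pos: [0.4996, -0.2894, 0.1976]
tcp_rot: [[0.999, -0.05, -0.0], [-0.05, -0.999, 0.0], [-0.0, -0.0, -1.0]]
force: [1.1, -1.1, -0.5]
grip_width: 0.0527
grasp_force: 0.0
```

```bash
python3 - <<'E'
from h import *
# stand rough centre & yaw from top corners
C=np.array([[.568,.391],[.582,.278],[.422,.255],[.409,.370]]); print(C.mean(0)); 
for a,b in((3,0),(2,1)): d=C[b]-C[a]; print(np.linalg.norm(d),np.degrees(np.arctan2(d[1],d[0])))
for a,b in((1,0),(2,3)): d=C[b]-C[a]; print(np.linalg.norm(d),np.degrees(np.arctan2(-d[0],d[1])))
go((.44,.30,.30),8)
E
```

```text
[0.49525 0.3235 ]
0.1603807968554839 7.523820438638635
0.16164467204334323 8.18022988249753
0.1138639539099183 7.06260267041578
0.11573245007343445 6.449534703842284
turn [-0.0002  0.0003 -0.1898] shift [-0.0891 -0.5857 -0.1023] from [ 0.4996 -0.2894  0.1976] -2.88 -> [0.44 0.3  0.3 ] 8 t 35.5 F [ 1.1 -1.1 -0.5] w 0.0527
```

Emit:
send_rows(motion=[[[0,0,-0.19],[-0.1,-0.59,-0.08],0.3],[[0,0,-0.19],[-0.1,-0.59,-0.08],0.3],[[0,0,-0.19],[-0.1,-0.59,-0.08],0.3],[[0,0,-0.19],[-0.1,-0.59,-0.08],0.3],[[0,0,-0.19],[-0.1,-0.59,-0.08],0.3],[[0,0,-0.19],[-0.1,-0.59,-0.08],0.3],[[0,0,-0.19],[-0.1,-0.59,-0.08],0.3],[[0,0,-0.19],[-0.1,-0.59,-0.08],0.3],[[0,0,-0.19],[-0.1,-0.59,-0.08],0.3],[[0,0,-0.19],[-0.1,-0.59,-0.08],0.3],[[0,0,-0.19],[-0.1,-0.59,-0.08],0.3],[[0,0,-0.19],[-0.1,-0.59,-0.08],0.3],[[0,0,-0.19],[-0.1,-0.59,-0.08],0.3],[[0,0,-0.19],[-0.1,-0.59,-0.08],0.3],[[0,0,-0.19],[-0.1,-0.59,-0.08],0.3],[[0,0,-0.19],[-0.1,-0.59,-0.08],0.3],[[0,0,-0.19],[-0.1,-0.59,-0.08],0.3],[[0,0,-0.19],[-0.1,-0.59,-0.08],0.3]])

```text
t: 37.3
tool_pos: [0.43, 0.3036, 0.2757]
tcp_rot: [[0.991, 0.138, -0.0], [0.138, -0.991, -0.0], [-0.0, 0.0, -1.0]]
force: [-0.1, -0.4, -0.5]
grip_width: 0.026
grasp_force: 0.0
```

```bash
python3 - <<'E'
from h import *
c=wcam(); im=imaging.grab_frame('wrist'); cv2.imwrite('pics/w7.png',im); np.save('w7c.npy',c,allow_pickle=True)
print(r.read_state()['tool_pos'],[proj(c,(*p,.04)).round() for p in [[.568,.391],[.582,.278],[.422,.255],[.409,.370]]])
E
```

```text
[0.42999802 0.30375359 0.27572888] [array([256.,  57.]), array([368.,  57.]), array([367., 211.]), array([257., 209.])]
```

View pics/w7.png

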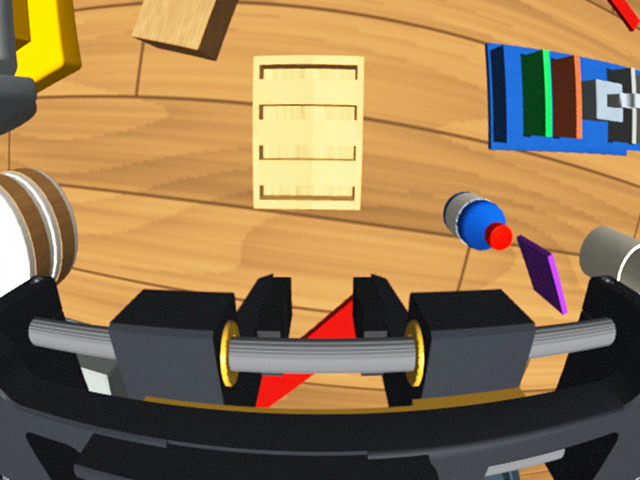

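The stand's top corners are at about (254,57), (364,57), (361,210) and (254,208). I'll measure it via a mask.

```bash
python3 - <<'E'
from h import *
c=np.load('w7c.npy',allow_pickle=True).item(); im=cv2.imread('pics/w7.png'); hsv=cv2.cvtColor(im,cv2.COLOR_BGR2HSV)
print(hsv[80,310],hsv[80,400],hsv[97,310])
m=cv2.inRange(hsv[40:225,235:385],(10,0,200),(35,125,255)); m=cv2.morphologyEx(m,cv2.MORPH_CLOSE,np.ones((13,13)))
b=max(cv2.findContours(m,cv2.RETR_EXTERNAL,cv2.CHAIN_APPROX_NONE)[0],key=cv2.contourArea); print(cv2.boundingRect(b))
P=np.array([onz(c,p[0]+[235,40],.04)[:2] for p in b])*1e3
q=cv2.minAreaRect(P.astype(np.float32)); print(q)
g=np.array([onz(c,p,.04)[:2] for p in((253.5,57),(364,57),(361.5,209),(254,208.5))]); print(g.round(4),g.mean(0))
for a,b_ in((3,0),(2,1)): d=g[b_]-g[a]; print(np.linalg.norm(d),np.degrees(np.arctan2(d[1],d[0])))
ctr=np.array([.4968,.3245]); 
# slot ends: dark side-wall rows
col=hsv[50:215,310,2].astype(int); print([ (50+i,col[i]) for i in range(len(col)) if col[i]<200])
E
```

```text
[ 25  96 252] [ 16 146 222] [ 25  96 253]
(18, 15, 111, 155)
((495.85076904296875, 328.325927734375), (160.74688720703125, 113.12255859375), 6.940092086791992)
[[0.5674 0.3935]
 [0.5816 0.2817]
 [0.4237 0.2608]
 [0.4087 0.3738]] [0.49531833 0.32744384]
0.1598776919875628 7.0786315418124
0.1592776896910753 7.564484570503796
[(64, np.int64(173)), (65, np.int64(97)), (66, np.int64(91)), (67, np.int64(98)), (68, np.int64(199)), (104, np.int64(183)), (105, np.int64(177)), (159, np.int64(197)), (196, np.int64(175)), (197, np.int64(162)), (198, np.int64(177)), (210, np.int64(183)), (211, np.int64(180)), (212, np.int64(187)), (213, np.int64(172)), (214, np.int64(155))]
```

```bash
python3 - <<'E'
from h import *
c=np.load('w7c.npy',allow_pickle=True).item(); im=cv2.imread('pics/w7.png'); V=cv2.cvtColor(im,cv2.COLOR_BGR2HSV)[:,:,2].astype(int)
y=np.radians(7.1); ex=np.array([np.cos(y),np.sin(y)]); ey=np.array([-ex[1],ex[0]]); ctr=np.array([.4957,.328])
loc=lambda uv:((onz(c,uv,.04)[:2]-ctr)@np.c_[ex,ey]*1e3).round(1)
for vs in(65,105,147,187):
    for v in range(vs-6,vs+14,2):
        d=[u for u in range(246,372) if V[v,u]<215]
        print(v,d[:3],d[-3:],len(d),end=' | ')
    print()
for uv in((260.5,66),(356,66),(310,63.5),(310,103.5),(310,145.5),(310,185.5)): print(uv,loc(uv))
cv2.imwrite('pics/w7c.png',cv2.resize(im[45:220,240:380],None,fx=4,fy=3.4))
E
```

```text
59 [] [] 0 | 61 [] [] 0 | 63 [] [] 0 | 65 [260, 261, 262] [354, 355, 356] 97 | 67 [260, 261, 262] [355, 356, 357] 98 | 69 [260, 261, 262] [355, 356, 357] 16 | 71 [260, 261, 262] [355, 356, 357] 7 | 73 [260, 261, 262] [263, 355, 356] 6 | 75 [260, 261, 262] [263, 355, 356] 6 | 77 [259, 260, 261] [263, 355, 356] 7 | 
99 [] [] 0 | 101 [246, 247, 248] [249, 250, 251] 6 | 103 [246, 247, 248] [250, 251, 252] 7 | 105 [246, 247, 248] [353, 354, 355] 103 | 107 [250, 259, 260] [354, 355, 356] 8 | 109 [259, 260, 261] [262, 355, 356] 6 | 111 [259, 260, 261] [354, 355, 356] 7 | 113 [259, 260, 261] [262, 355, 356] 6 | 115 [249, 259, 260] [355, 356, 364] 8 | 117 [259, 260, 261] [369, 370, 371] 15 | 
141 [] [] 0 | 143 [249, 250] [249, 250] 2 | 145 [246, 247, 249] [250, 260, 261] 6 | 147 [246, 247, 248] [262, 354, 355] 12 | 149 [246, 247, 248] [262, 354, 355] 12 | 151 [246, 247, 248] [262, 354, 355] 12 | 153 [246, 247, 248] [365, 366, 368] 17 | 155 [247, 249, 259] [369, 370, 371] 17 | 157 [248, 259, 260] [369, 370, 371] 15 | 159 [251, 260, 261] [369, 370, 371] 103 | 
181 [246, 247, 248] [369, 370, 371] 16 | 183 [246, 247, 248] [369, 370, 371] 16 | 185 [246, 247, 248] [369, 370, 371] 16 | 187 [246, 247, 248] [369, 370, 371] 22 | 189 [246, 247, 248] [369, 370, 371] 24 | 191 [246, 247, 248] [369, 370, 371] 24 | 193 [246, 247, 248] [369, 370, 371] 24 | 195 [246, 247, 248] [369, 370, 371] 46 | 197 [246, 247, 248] [369, 370, 371] 111 | 199 [246, 247, 248] [369, 370, 371] 109 | 
(260.5, 66) [69.2 48.6]
(356, 66) [ 69.5 -48.5]
(310, 63.5) [71.1 -1.9]
(310, 103.5) [29.2 -2.4]
(310, 145.5) [-14.1  -2.9]
(310, 185.5) [-55.6  -3.3]
```

The stand fits its model (slot edges at 71, 29, -14, -56), so the centre is (0.4955,0.328) with yaw 7.1°. Next, the stones, white first.

```bash
cat >> h.py <<'E'
def rk(x,y): 
    a=np.radians(10.75); return np.array([.598,.0103])+np.array([np.cos(a)*x-np.sin(a)*y,np.sin(a)*x+np.cos(a)*y])
def st(x,y):
    a=np.radians(7.1); return np.array([.4955,.328])+np.array([np.cos(a)*x-np.sin(a)*y,np.sin(a)*x+np.cos(a)*y])
E
python3 - <<'E'
from h import *
go((*rk(0,-.088),.18),10.75)
E
```

```text
turn [ 0.0001 -0.     -0.0494] shift [0.1303 0.4017 0.0958] from [0.43   0.3038 0.2757] 7.92 -> [ 0.6144 -0.0762  0.18  ] 10.75 t 37.35 F [ 0.8  0.4 -0.3] w 0.0265
```

Emit:
send_rows(motion=[[[0,0,-0.049],[0.13,0.402,0.096],0.3],[[0,0,-0.049],[0.13,0.402,0.096],0.3],[[0,0,-0.049],[0.13,0.402,0.096],0.3],[[0,0,-0.049],[0.13,0.402,0.096],0.3],[[0,0,-0.049],[0.13,0.402,0.096],0.3],[[0,0,-0.049],[0.13,0.402,0.096],0.3],[[0,0,-0.049],[0.13,0.402,0.096],0.3],[[0,0,-0.049],[0.13,0.402,0.096],0.3],[[0,0,-0.049],[0.13,0.402,0.096],0.3],[[0,0,-0.049],[0.13,0.402,0.096],0.3],[[0,0,-0.049],[0.13,0.402,0.096],0.3],[[0,0,-0.049],[0.13,0.402,0.096],0.3],[[0,0,-0.049],[0.13,0.402,0.096],0.3],[[0,0,-0.049],[0.13,0.402,0.096],0.3]])

```text
t: 38.75
tool_pos: [0.6143, -0.0742, 0.1803]
tcp_rot: [[0.982, 0.189, 0.001], [0.189, -0.982, -0.0], [0.001, 0.0, -1.0]]
force: [-0.4, 0.3, 0.2]
grip_width: 0.0264
grasp_force: 0.0
```

```bash
python3 - <<'E'
from h import *
go((*rk(0,-.088),.0775),10.75)
E
```

```text
turn [ 0.0003 -0.0007  0.0028] shift [-0.0004  0.0019  0.1028] from [ 0.6143 -0.0742  0.1803] 10.91 -> [ 0.6144 -0.0762  0.0775] 10.75 t 38.75 F [-0.4  0.3  0.2] w 0.0264
```

Emit:
send_rows(motion=[[[0,0,0.001],[0,0,0.03],0.3],[[0,0,0.001],[0,0,0.06],0.3],[[0,0,0.001],[0,0,0.08],0.3],[[0,0,0.001],[0,0,0.095],0.3],[[0,0,0.001],[0,0,0.102],0.3],[[0,0,0.001],[0,0,0.1025],0.3],[[0,0,0.001],[0,0,0.1025],0.3],[[0,0,0.001],[0,0,0.1025],0],[[0,0,0.001],[0,0,0.1025],0],[[0,0,0.001],[0,0,0.1025],0],[[0,0,0.001],[0,0,0.1025],0],[[0,0,0.001],[0,0,0.1025],0],[[0,0,0.001],[0,0,0.1025],0]])

```text
t: 40.05
tool_pos: [0.615, -0.0757, 0.0781]
tcp_rot: [[0.982, 0.187, 0.001], [0.187, -0.982, -0.001], [0.001, 0.001, -1.0]]
force: [-0.8, 0.7, 5.9]
grip_width: 0.0074
grasp_force: 30.0
```

Emit:
send_rows(motion=[[[0,0,0],[0,0,-0.01],0],[[0,0,0],[0,0,-0.03],0],[[0,0,0],[0,0,-0.06],0],[[0,0,0],[0,0,-0.1],0],[[0,0,0],[0,0,-0.14],0],[[0,0,0],[0,0,-0.165],0],[[0,0,0],[0,0,-0.165],0],[[0,0,0],[0,0,-0.165],0],[[0,0,0],[0,0,-0.165],0]])

```text
t: 40.95
tool_pos: [0.613, -0.0749, 0.2394]
tcp_rot: [[0.982, 0.187, -0.004], [0.187, -0.982, 0.001], [-0.004, -0.002, -1.0]]
force: [0.2, 0.2, -2.4]
grip_width: 0.0077
grasp_force: 30.0
```

```bash
python3 - <<'E'
from h import *
go((*st(.063,0),.243),97.1)
E
```

```text
turn [-4.7000e-03  1.5000e-03 -1.5069e+00] shift [ 0.0227 -0.4138 -0.0027] from [ 0.613  -0.0749  0.2394] 10.76 -> [0.558  0.3358 0.243 ] 97.1 t 40.95 F [ 0.2  0.2 -2.4] w 0.0077
```

Emit:
send_rows(motion=[[[0,0,-1.507],[0.022,-0.414,0],0],[[0,0,-1.507],[0.022,-0.414,0],0],[[0,0,-1.507],[0.022,-0.414,0],0],[[0,0,-1.507],[0.022,-0.414,0],0],[[0,0,-1.507],[0.022,-0.414,0],0],[[0,0,-1.507],[0.022,-0.414,0],0],[[0,0,-1.507],[0.022,-0.414,0],0],[[0,0,-1.507],[0.022,-0.414,0],0],[[0,0,-1.507],[0.022,-0.414,0],0],[[0,0,-1.507],[0.022,-0.414,0],0],[[0,0,-1.507],[0.022,-0.414,0],0],[[0,0,-1.507],[0.022,-0.414,0],0],[[0,0,-1.507],[0.022,-0.414,0],0],[[0,0,-1.507],[0.022,-0.414,0],0],[[0,0,-1.507],[0.022,-0.414,0],0],[[0,0,-1.507],[0.022,-0.414,0],0],[[0,0,-1.507],[0.022,-0.414,0],0]])

```text
t: 42.65
tool_pos: [0.5588, 0.3353, 0.2424]
tcp_rot: [[-0.123, 0.992, 0.0], [0.992, 0.123, 0.0], [0.0, 0.0, -1.0]]
force: [-0.3, 0.1, -1.1]
grip_width: 0.0076
grasp_force: 30.0
```

```bash
python3 - <<'E'
from h import *
go((*st(.063,0),.0765),97.1)
s=imaging.grab_frame('scene'); cv2.imwrite('pics/s4.png',s)
c=imaging.camera_info('scene'); p=r.read_state()['tool_pos']
print('expect stone bottom/top px',proj(c,p+[0,0,-.068]),proj(c,p+[0,0,.012]))
m=cv2.inRange(cv2.cvtColor(s,cv2.COLOR_BGR2HSV),(0,0,185),(180,40,255))[90:260,370:480]
for b in sorted(cv2.findContours(m,cv2.RETR_EXTERNAL,cv2.CHAIN_APPROX_NONE)[0],key=cv2.contourArea)[-2:]: print(cv2.boundingRect(b),cv2.minAreaRect(b))
E
```

```text
turn [ 0.0002 -0.0001 -0.0006] shift [ 0.0006 -0.0008  0.1659] from [0.5588 0.3353 0.2424] 97.06 -> [0.558  0.3358 0.0765] 97.1 t 42.65 F [-0.3  0.1 -1.1] w 0.0076
expect stone bottom/top px [451.97791238 187.34913018] [458.3989156  156.64356984]
(101, 58, 4, 4) ((102.50001525878906, 60.0000114440918), (2.1213202476501465, 3.535533905029297), 45.0)
(71, 66, 17, 9) ((79.32990264892578, 70.24226379394531), (3.350642442703247, 17.46395492553711), 66.03751373291016)
```

Emit:
send_rows(motion=[[[0,0,0],[0.001,-0.001,0.04],0],[[0,0,0],[0.001,-0.001,0.08],0],[[0,0,0],[0.001,-0.001,0.11],0],[[0,0,0],[0.001,-0.001,0.13],0],[[0,0,0],[0.001,-0.001,0.145],0],[[0,0,0],[0.001,-0.001,0.155],0],[[0,0,0],[0.001,-0.001,0.16],0],[[0,0,0],[0.001,-0.001,0.163],0],[[0,0,0],[0.001,-0.001,0.164],0],[[0,0,0],[0.001,-0.001,0.165],0],[[0,0,0],[0.001,-0.001,0.165],0],[[0,0,0],[0.001,-0.001,0.165],0]])

```text
t: 43.9
tool_pos: [0.5579, 0.3364, 0.0778]
tcp_rot: [[-0.124, 0.992, 0.001], [0.992, 0.124, 0.0], [0.0, 0.001, -1.0]]
force: [0.0, 0.0, -2.0]
grip_width: 0.0078
grasp_force: 30.0
```

Emit:
send_rows(motion=[[[0,0,0],[0,0,0.001],0],[[0,0,0],[0,0,0.001],0],[[0,0,0],[0,0,0.001],0],[[0,0,0],[0,0,0.001],0.15],[[0,0,0],[0,0,0.001],0.25],[[0,0,0],[0,0,0.001],0.25],[[0,0,0],[0,0,0.001],0.25],[[0,0,0],[0,0,0.001],0.25],[[0,0,0],[0,0,-0.01],0.25],[[0,0,0],[0,0,-0.03],0.25],[[0,0,0],[0,0,-0.06],0.25],[[0,0,0],[0,0,-0.1],0.25],[[0,0,0],[0,0,-0.14],0.25],[[0,0,0],[0,0,-0.14],0.25],[[0,0,0],[0,0,-0.14],0.25]])

```text
t: 45.4
tool_pos: [0.5584, 0.3366, 0.2195]
tcp_rot: [[-0.124, 0.992, 0.003], [0.992, 0.124, 0.001], [0.001, 0.004, -1.0]]
force: [-0.2, 0.3, -0.7]
grip_width: 0.0221
grasp_force: 0.0
```

```bash
python3 - <<'E'
from h import *
im=imaging.grab_frame('wrist'); c=wcam()
s=imaging.grab_frame('scene'); w=cv2.resize(s[150:270,370:480],None,fx=4,fy=4,interpolation=cv2.INTER_CUBIC); cv2.imwrite('pics/s5.png',w)
sc=imaging.camera_info('scene'); a=st(.063,0)
m=cv2.inRange(cv2.cvtColor(s,cv2.COLOR_BGR2HSV),(0,0,185),(180,45,255))[140:270,380:500]
for b in sorted(cv2.findContours(m,cv2.RETR_EXTERNAL,cv2.CHAIN_APPROX_NONE)[0],key=cv2.contourArea)[-2:]: print(cv2.boundingRect(b),np.array(cv2.approxPolyDP(b,3,True)).reshape(-1,2).tolist())
print([ (proj(sc,(*st(.063,y),z))-[380,140]).round(1).tolist() for y,z in((-.045,.088),(.045,.088),(.045,.04),(-.045,.04))])
go((*rk(0,.088),.18),10.75)
E
```

```text
(78, 82, 1, 1) [[78, 82]]
(50, 68, 32, 18) [[81, 70], [78, 68], [50, 84]]
[[50.8, 84.9], [80.1, 69.3], [76.6, 84.6], [48.0, 100.3]]
turn [-1.1000e-03  1.6000e-03  1.5072e+00] shift [-0.2405 -0.005   0.0364] from [0.5569 0.336  0.2163] 97.1 -> [0.5816 0.0968 0.18  ] 10.75 t 45.5 F [ 0.1 -0.2 -0.1] w 0.0222
```

The white stone stands upright; its measured top edge matches the prediction within 1 px. Next is green.

Emit:
send_rows(motion=[[[0,0,1.507],[-0.24,-0.005,0.036],0.3],[[0,0,1.507],[-0.24,-0.005,0.036],0.3],[[0,0,1.507],[-0.24,-0.005,0.036],0.3],[[0,0,1.507],[-0.24,-0.005,0.036],0.3],[[0,0,1.507],[-0.24,-0.005,0.036],0.3],[[0,0,1.507],[-0.24,-0.005,0.036],0.3],[[0,0,1.507],[-0.24,-0.005,0.036],0.3],[[0,0,1.507],[-0.24,-0.005,0.036],0.3],[[0,0,1.507],[-0.24,-0.005,0.036],0.3],[[0,0,1.507],[-0.24,-0.005,0.036],0.3],[[0,0,1.507],[-0.24,-0.005,0.036],0.3],[[0,0,1.507],[-0.24,-0.005,0.036],0.3],[[0,0,1.507],[-0.24,-0.005,0.036],0.3],[[0,0,1.507],[-0.24,-0.005,0.036],0.3],[[0,0,1.507],[-0.24,-0.005,0.036],0.3],[[0,0,1.507],[-0.24,-0.005,0.036],0.3],[[0,0,1.507],[-0.24,-0.005,0.036],0.3]])

```text
t: 47.2
tool_pos: [0.5824, 0.0975, 0.1813]
tcp_rot: [[0.982, 0.187, 0.0], [0.187, -0.982, -0.0], [0.0, 0.0, -1.0]]
force: [0.2, -0.1, -0.4]
grip_width: 0.0265
grasp_force: 0.0
```

```bash
python3 - <<'E'
from h import *
go((*rk(0,.088),.0775),10.75)
E
```

```text
turn [ 0.     -0.0001  0.0005] shift [-0.0009  0.0006  0.1038] from [0.5824 0.0975 0.1813] 10.78 -> [0.5816 0.0968 0.0775] 10.75 t 47.2 F [ 0.2 -0.1 -0.4] w 0.0265
```

Emit:
send_rows(motion=[[[0,0,0],[-0.001,0.0005,0.03],0.3],[[0,0,0],[-0.001,0.0005,0.06],0.3],[[0,0,0],[-0.001,0.0005,0.08],0.3],[[0,0,0],[-0.001,0.0005,0.095],0.3],[[0,0,0],[-0.001,0.0005,0.102],0.3],[[0,0,0],[-0.001,0.0005,0.104],0.3],[[0,0,0],[-0.001,0.0005,0.104],0.3],[[0,0,0],[-0.001,0.0005,0.104],0],[[0,0,0],[-0.001,0.0005,0.104],0],[[0,0,0],[-0.001,0.0005,0.104],0],[[0,0,0],[-0.001,0.0005,0.104],0],[[0,0,0],[-0.001,0.0005,0.104],0],[[0,0,0],[-0.001,0.0005,0.104],0]])

```text
t: 48.5
tool_pos: [0.582, 0.0968, 0.0781]
tcp_rot: [[0.982, 0.187, 0.001], [0.187, -0.982, -0.0], [0.001, 0.0, -1.0]]
force: [-1.2, 0.2, 5.4]
grip_width: 0.0077
grasp_force: 30.0
```

Emit:
send_rows(motion=[[[0,0,0],[0,0,-0.01],0],[[0,0,0],[0,0,-0.03],0],[[0,0,0],[0,0,-0.06],0],[[0,0,0],[0,0,-0.1],0],[[0,0,0],[0,0,-0.14],0],[[0,0,0],[0,0,-0.165],0],[[0,0,0],[0,0,-0.165],0],[[0,0,0],[0,0,-0.165],0],[[0,0,0],[0,0,-0.165],0]])

```text
t: 49.4
tool_pos: [0.5801, 0.0969, 0.2398]
tcp_rot: [[0.982, 0.187, -0.004], [0.187, -0.982, 0.0], [-0.004, -0.001, -1.0]]
force: [-0.4, 0.2, -0.7]
grip_width: 0.0074
grasp_force: 30.0
```

```bash
python3 - <<'E'
from h import *
go((*st(.021,0),.243),97.1)
E
```

```text
turn [-0.0037  0.0025 -1.507 ] shift [-0.019  -0.2415 -0.0029] from [0.5801 0.0969 0.2398] 10.75 -> [0.5163 0.3306 0.243 ] 97.1 t 49.4 F [-0.4  0.2 -0.7] w 0.0074
```

Emit:
send_rows(motion=[[[0,0,-1.507],[-0.02,-0.241,0],0],[[0,0,-1.507],[-0.02,-0.241,0],0],[[0,0,-1.507],[-0.02,-0.241,0],0],[[0,0,-1.507],[-0.02,-0.241,0],0],[[0,0,-1.507],[-0.02,-0.241,0],0],[[0,0,-1.507],[-0.02,-0.241,0],0],[[0,0,-1.507],[-0.02,-0.241,0],0],[[0,0,-1.507],[-0.02,-0.241,0],0],[[0,0,-1.507],[-0.02,-0.241,0],0],[[0,0,-1.507],[-0.02,-0.241,0],0],[[0,0,-1.507],[-0.02,-0.241,0],0],[[0,0,-1.507],[-0.02,-0.241,0],0],[[0,0,-1.507],[-0.02,-0.241,0],0],[[0,0,-1.507],[-0.02,-0.241,0],0],[[0,0,-1.507],[-0.02,-0.241,0],0],[[0,0,-1.507],[-0.02,-0.241,0],0],[[0,0,-1.507],[-0.02,-0.241,0],0]])

```text
t: 51.1
tool_pos: [0.5168, 0.3299, 0.2423]
tcp_rot: [[-0.123, 0.992, 0.0], [0.992, 0.123, 0.0], [0.0, 0.0, -1.0]]
force: [0.7, 0.4, -0.6]
grip_width: 0.0077
grasp_force: 30.0
```

```bash
python3 - <<'E'
from h import *
go((*st(.021,0),.0765),97.1)
E
```

```text
turn [ 0.0002 -0.     -0.0003] shift [ 0.0008 -0.0005  0.1658] from [0.5168 0.3299 0.2423] 97.08 -> [0.5163 0.3306 0.0765] 97.1 t 51.1 F [ 0.7  0.4 -0.6] w 0.0077
```

Same lowering as before: 0.166 in total with a slow end, then release and rise.

Emit:
send_rows(motion=[[[0,0,0],[0.001,-0.0005,0.04],0],[[0,0,0],[0.001,-0.0005,0.08],0],[[0,0,0],[0.001,-0.0005,0.11],0],[[0,0,0],[0.001,-0.0005,0.13],0],[[0,0,0],[0.001,-0.0005,0.145],0],[[0,0,0],[0.001,-0.0005,0.155],0],[[0,0,0],[0.001,-0.0005,0.16],0],[[0,0,0],[0.001,-0.0005,0.163],0],[[0,0,0],[0.001,-0.0005,0.164],0],[[0,0,0],[0.001,-0.0005,0.165],0],[[0,0,0],[0.001,-0.0005,0.166],0],[[0,0,0],[0.001,-0.0005,0.166],0],[[0,0,0],[0.001,-0.0005,0.166],0]])

```text
t: 52.4
tool_pos: [0.5163, 0.3309, 0.0765]
tcp_rot: [[-0.124, 0.992, 0.0], [0.992, 0.124, 0.0], [0.0, 0.0, -1.0]]
force: [0.3, 0.6, -1.5]
grip_width: 0.0074
grasp_force: 30.0
```

Emit:
send_rows(motion=[[[0,0,0],[0,0,0],0.15],[[0,0,0],[0,0,0],0.22],[[0,0,0],[0,0,0],0.22],[[0,0,0],[0,0,0],0.22],[[0,0,0],[0,0,0],0.22],[[0,0,0],[0,0,-0.01],0.22],[[0,0,0],[0,0,-0.03],0.22],[[0,0,0],[0,0,-0.06],0.22],[[0,0,0],[0,0,-0.1],0.22],[[0,0,0],[0,0,-0.14],0.22],[[0,0,0],[0,0,-0.14],0.22],[[0,0,0],[0,0,-0.14],0.22],[[0,0,0],[0,0,-0.14],0.22]])

```text
t: 53.7
tool_pos: [0.5154, 0.3305, 0.2151]
tcp_rot: [[-0.124, 0.992, -0.002], [0.992, 0.124, -0.001], [-0.001, -0.002, -1.0]]
force: [-0.5, -0.1, 0.2]
grip_width: 0.0195
grasp_force: 0.0
```

```bash
python3 - <<'E'
from h import *
s=imaging.grab_frame('scene'); sc=imaging.camera_info('scene'); cv2.imwrite('pics/s6.png',s)
for b in blobs(s[140:270,380:500],(45,80,60),(80,255,255),20)[:2]: print('green',cv2.boundingRect(b),np.array(cv2.approxPolyDP(b,3,True)).reshape(-1,2).tolist())
print([ (proj(sc,(*st(.021,y),z))-[380,140]).round(1).tolist() for y,z in((-.045,.088),(.045,.088))])
go((*rk(-.034,.046),.18),10.75)
E
```

```text
green (35, 59, 33, 32) [[67, 60], [37, 73], [35, 89], [63, 75]]
[[38.0, 74.4], [67.2, 59.4]]
turn [-0.0018  0.0028  1.5071] shift [-0.2841  0.0059  0.0347] from [0.5152 0.3304 0.2145] 97.1 -> [0.556  0.0492 0.18  ] 10.75 t 53.75 F [-0.4  0.3 -0.2] w 0.0196
```

Green is upright too. Next is brick, gripped 34 mm off-centre to clear the grey seat.

Emit:
send_rows(motion=[[[0,0,1.507],[-0.284,0.005,0.034],0.2],[[0,0,1.507],[-0.284,0.005,0.034],0.2],[[0,0,1.507],[-0.284,0.005,0.034],0.2],[[0,0,1.507],[-0.284,0.005,0.034],0.2],[[0,0,1.507],[-0.284,0.005,0.034],0.2],[[0,0,1.507],[-0.284,0.005,0.034],0.2],[[0,0,1.507],[-0.284,0.005,0.034],0.2],[[0,0,1.507],[-0.284,0.005,0.034],0.2],[[0,0,1.507],[-0.284,0.005,0.034],0.2],[[0,0,1.507],[-0.284,0.005,0.034],0.2],[[0,0,1.507],[-0.284,0.005,0.034],0.2],[[0,0,1.507],[-0.284,0.005,0.034],0.2],[[0,0,1.507],[-0.284,0.005,0.034],0.2],[[0,0,1.507],[-0.284,0.005,0.034],0.2],[[0,0,1.507],[-0.284,0.005,0.034],0.2],[[0,0,1.507],[-0.284,0.005,0.034],0.2],[[0,0,1.507],[-0.284,0.005,0.034],0.2],[[0,0,1.507],[-0.284,0.005,0.034],0.2]])

```text
t: 55.55
tool_pos: [0.5563, 0.0496, 0.1823]
tcp_rot: [[0.982, 0.187, 0.0], [0.187, -0.982, -0.0], [0.0, 0.0, -1.0]]
force: [0.8, -0.4, 0.1]
grip_width: 0.0176
grasp_force: 0.0
```

```bash
python3 - <<'E'
from h import *
go((*rk(-.034,.046),.0775),10.75)
E
```

```text
turn [ 0.0001 -0.0001  0.0004] shift [-0.0004  0.0004  0.1048] from [0.5563 0.0496 0.1823] 10.77 -> [0.556  0.0492 0.0775] 10.75 t 55.55 F [ 0.8 -0.4  0.1] w 0.0176
```

Emit:
send_rows(motion=[[[0,0,0],[0,0.0005,0.03],0.2],[[0,0,0],[0,0.0005,0.06],0.2],[[0,0,0],[0,0.0005,0.08],0.2],[[0,0,0],[0,0.0005,0.095],0.2],[[0,0,0],[0,0.0005,0.103],0.2],[[0,0,0],[0,0.0005,0.105],0.2],[[0,0,0],[0,0.0005,0.105],0.2],[[0,0,0],[0,0.0005,0.105],0],[[0,0,0],[0,0.0005,0.105],0],[[0,0,0],[0,0.0005,0.105],0],[[0,0,0],[0,0.0005,0.105],0],[[0,0,0],[0,0.0005,0.105],0],[[0,0,0],[0,0.0005,0.105],0]])

```text
t: 56.85
tool_pos: [0.5572, 0.0491, 0.0783]
tcp_rot: [[0.982, 0.187, 0.002], [0.187, -0.982, -0.0], [0.002, 0.001, -1.0]]
force: [-0.3, -0.6, 6.5]
grip_width: 0.0075
grasp_force: 30.0
```

Emit:
send_rows(motion=[[[0,0,0],[0,0,-0.01],0],[[0,0,0],[0,0,-0.02],0],[[0,0,0],[0,0,-0.04],0],[[0,0,0],[0,0,-0.07],0],[[0,0,0],[0,0,-0.1],0],[[0,0,0],[0,0,-0.13],0],[[0,0,0],[0,0,-0.155],0],[[0,0,0],[0,0,-0.165],0],[[0,0,0],[0,0,-0.165],0],[[0,0,0],[0,0,-0.165],0],[[0,0,0],[0,0,-0.165],0]])

```text
t: 57.95
tool_pos: [0.5553, 0.0492, 0.2403]
tcp_rot: [[0.982, 0.187, -0.003], [0.187, -0.982, 0.0], [-0.003, -0.001, -1.0]]
force: [-0.1, 0.0, -0.9]
grip_width: 0.0077
grasp_force: 30.0
```

```bash
python3 - <<'E'
from h import *
go((*st(-.021,-.034),.243),97.1)
im=imaging.grab_frame('wrist'); cv2.imwrite('pics/w8.png',im); c=wcam()
for b in blobs(im,(0,60,60),(16,225,255),150)[:6]: print(cv2.boundingRect(b))
p=r.read_state()['tool_pos']; a=np.radians(10.75); e=np.array([np.cos(a),np.sin(a),0])
print('expected top edge ends',proj(c,p+e*(-.011)+[0,0,.0125]).round(),proj(c,p+e*.079+[0,0,.0125]).round(),'bottom far',proj(c,p+e*.079-[0,0,.0675]).round())
E
```

```text
turn [-0.0031  0.0018 -1.507 ] shift [-0.0299 -0.2525 -0.0023] from [0.5553 0.0492 0.2403] 10.76 -> [0.4789 0.2917 0.243 ] 97.1 t 57.95 F [-0.1  0.  -0.9] w 0.0077
(0, 110, 640, 229)
(243, 0, 322, 114)
(563, 0, 77, 115)
(0, 0, 317, 145)
(0, 218, 44, 48)
(488, 147, 152, 60)
expected top edge ends [322. 332.] [322. 105.] bottom far [322. 114.]
```

Emit:
send_rows(motion=[[[0,0,-1.507],[-0.031,-0.252,0],0],[[0,0,-1.507],[-0.031,-0.252,0],0],[[0,0,-1.507],[-0.031,-0.252,0],0],[[0,0,-1.507],[-0.031,-0.252,0],0],[[0,0,-1.507],[-0.031,-0.252,0],0],[[0,0,-1.507],[-0.031,-0.252,0],0],[[0,0,-1.507],[-0.031,-0.252,0],0],[[0,0,-1.507],[-0.031,-0.252,0],0],[[0,0,-1.507],[-0.031,-0.252,0],0],[[0,0,-1.507],[-0.031,-0.252,0],0],[[0,0,-1.507],[-0.031,-0.252,0],0],[[0,0,-1.507],[-0.031,-0.252,0],0],[[0,0,-1.507],[-0.031,-0.252,0],0],[[0,0,-1.507],[-0.031,-0.252,0],0],[[0,0,-1.507],[-0.031,-0.252,0],0],[[0,0,-1.507],[-0.031,-0.252,0],0],[[0,0,-1.507],[-0.031,-0.252,0],0],[[0,0,-1.507],[-0.031,-0.252,0],0]])

```text
t: 59.8
tool_pos: [0.4789, 0.2909, 0.2422]
tcp_rot: [[-0.123, 0.992, 0.0], [0.992, 0.123, 0.0], [-0.0, 0.0, -1.0]]
force: [-0.0, 0.3, -1.4]
grip_width: 0.0075
grasp_force: 30.0
```

```bash
python3 - <<'E'
from h import *
go((*st(-.021,-.034),.0765),97.1)
s=imaging.grab_frame('scene'); cv2.imwrite('pics/s7.png',s); sc=imaging.camera_info('scene'); p=r.read_state()['tool_pos']
a=np.radians(7.1); e=np.array([-np.sin(a),np.cos(a),0])
E=[proj(sc,p+e*y+[0,0,z]) for y,z in((-.011,.012),(.079,.012),(.079,-.068),(-.011,-.068))]; print(np.round(E))
x0,y0=np.min(E,0).astype(int)-25; x1,y1=np.max(E,0).astype(int)+25
for b in blobs(s[y0:y1,x0:x1],(3,110,60),(14,215,255),30)[:3]: print((np.array(cv2.approxPolyDP(b,3,True)).reshape(-1,2)+[x0,y0]).tolist())
print(cv2.cvtColor(s,cv2.COLOR_BGR2HSV)[int(E[2][1]+E[1][1])//2,int(np.mean([q[0] for q in E]))])
E
```

```text
turn [ 0.0001  0.     -0.0001] shift [8.000e-04 1.000e-04 1.657e-01] from [0.4789 0.2909 0.2422] 97.09 -> [0.4789 0.2917 0.0765] 97.1 t 59.8 F [-0.   0.3 -1.4] w 0.0075
[[414. 144.]
 [445. 130.]
 [440. 160.]
 [409. 175.]]
[[435, 135], [430, 135], [426, 147], [418, 151], [416, 142], [412, 142], [409, 174], [440, 160], [443, 144], [435, 144]]
[  9 144 115]
```

The brick's bottom corners (409,174) and (440,160) match the prediction, so it isn't drooping. Lowering now.

Emit:
send_rows(motion=[[[0,0,0],[0.001,0,0.04],0],[[0,0,0],[0.001,0,0.08],0],[[0,0,0],[0.001,0,0.11],0],[[0,0,0],[0.001,0,0.13],0],[[0,0,0],[0.001,0,0.145],0],[[0,0,0],[0.001,0,0.155],0],[[0,0,0],[0.001,0,0.16],0],[[0,0,0],[0.001,0,0.163],0],[[0,0,0],[0.001,0,0.164],0],[[0,0,0],[0.001,0,0.165],0],[[0,0,0],[0.001,0,0.166],0],[[0,0,0],[0.001,0,0.166],0],[[0,0,0],[0.001,0,0.166],0]])

```text
t: 61.15
tool_pos: [0.479, 0.292, 0.0766]
tcp_rot: [[-0.124, 0.992, 0.001], [0.992, 0.124, 0.0], [0.0, 0.001, -1.0]]
force: [-0.1, -0.1, -0.2]
grip_width: 0.0075
grasp_force: 30.0
```

Emit:
send_rows(motion=[[[0,0,0],[0,0,0],0.15],[[0,0,0],[0,0,0],0.22],[[0,0,0],[0,0,0],0.22],[[0,0,0],[0,0,0],0.22],[[0,0,0],[0,0,0],0.22],[[0,0,0],[0,0,-0.01],0.22],[[0,0,0],[0,0,-0.03],0.22],[[0,0,0],[0,0,-0.06],0.22],[[0,0,0],[0,0,-0.1],0.22],[[0,0,0],[0,0,-0.14],0.22],[[0,0,0],[0,0,-0.14],0.22],[[0,0,0],[0,0,-0.14],0.22],[[0,0,0],[0,0,-0.14],0.22]])

```text
t: 62.45
tool_pos: [0.4779, 0.2916, 0.2152]
tcp_rot: [[-0.124, 0.992, -0.002], [0.992, 0.124, -0.001], [-0.0, -0.002, -1.0]]
force: [-0.0, -0.5, -1.6]
grip_width: 0.0194
grasp_force: 0.0
```

```bash
python3 - <<'E'
from h import *
s=imaging.grab_frame('scene'); sc=imaging.camera_info('scene')
for b in blobs(s[140:270,380:500],(3,110,60),(14,215,255),30)[:2]: print('brick',np.array(cv2.approxPolyDP(b,3,True)).reshape(-1,2).tolist())
print([ (proj(sc,(*st(-.021,y),z))-[380,140]).round(1).tolist() for y,z in((-.045,.088),(.045,.088))])
go((*rk(-.034,-.046),.18),10.75)
E
```

```text
brick [[55, 50], [26, 62], [23, 79], [52, 64]]
[[25.8, 64.4], [54.7, 49.9]]
turn [-0.0018  0.0026  1.5071] shift [-0.342   0.0537  0.0347] from [0.4777 0.2915 0.2147] 97.1 -> [ 0.5732 -0.0412  0.18  ] 10.75 t 62.5 F [-0.5 -0.1 -0.2] w 0.0199
```

Emit:
send_rows(motion=[[[0,0,1.507],[-0.342,0.053,0.034],0.2],[[0,0,1.507],[-0.342,0.053,0.034],0.2],[[0,0,1.507],[-0.342,0.053,0.034],0.2],[[0,0,1.507],[-0.342,0.053,0.034],0.2],[[0,0,1.507],[-0.342,0.053,0.034],0.2],[[0,0,1.507],[-0.342,0.053,0.034],0.2],[[0,0,1.507],[-0.342,0.053,0.034],0.2],[[0,0,1.507],[-0.342,0.053,0.034],0.2],[[0,0,1.507],[-0.342,0.053,0.034],0.2],[[0,0,1.507],[-0.342,0.053,0.034],0.2],[[0,0,1.507],[-0.342,0.053,0.034],0.2],[[0,0,1.507],[-0.342,0.053,0.034],0.2],[[0,0,1.507],[-0.342,0.053,0.034],0.2],[[0,0,1.507],[-0.342,0.053,0.034],0.2],[[0,0,1.507],[-0.342,0.053,0.034],0.2],[[0,0,1.507],[-0.342,0.053,0.034],0.2],[[0,0,1.507],[-0.342,0.053,0.034],0.2],[[0,0,1.507],[-0.342,0.053,0.034],0.2]])

```text
t: 64.3
tool_pos: [0.5737, -0.0409, 0.1823]
tcp_rot: [[0.982, 0.187, 0.0], [0.187, -0.982, -0.0], [0.0, 0.0, -1.0]]
force: [0.3, 0.5, 0.3]
grip_width: 0.0173
grasp_force: 0.0
```

```bash
python3 - <<'E'
from h import *
go((*rk(-.034,-.046),.0775),10.75)
E
```

```text
turn [ 0.0001 -0.0002  0.0004] shift [-0.0006  0.0002  0.1048] from [ 0.5737 -0.0409  0.1823] 10.77 -> [ 0.5732 -0.0412  0.0775] 10.75 t 64.3 F [0.3 0.5 0.3] w 0.0173
```

Emit:
send_rows(motion=[[[0,0,0],[-0.0005,0,0.03],0.2],[[0,0,0],[-0.0005,0,0.06],0.2],[[0,0,0],[-0.0005,0,0.08],0.2],[[0,0,0],[-0.0005,0,0.095],0.2],[[0,0,0],[-0.0005,0,0.103],0.2],[[0,0,0],[-0.0005,0,0.105],0.2],[[0,0,0],[-0.0005,0,0.105],0.2],[[0,0,0],[-0.0005,0,0.105],0],[[0,0,0],[-0.0005,0,0.105],0],[[0,0,0],[-0.0005,0,0.105],0],[[0,0,0],[-0.0005,0,0.105],0],[[0,0,0],[-0.0005,0,0.105],0],[[0,0,0],[-0.0005,0,0.105],0]])

```text
t: 65.6
tool_pos: [0.5739, -0.0413, 0.0783]
tcp_rot: [[0.982, 0.187, 0.002], [0.187, -0.982, -0.001], [0.002, 0.001, -1.0]]
force: [-0.6, 0.3, 6.1]
grip_width: 0.0077
grasp_force: 30.0
```

Emit:
send_rows(motion=[[[0,0,0],[0,0,-0.01],0],[[0,0,0],[0,0,-0.02],0],[[0,0,0],[0,0,-0.04],0],[[0,0,0],[0,0,-0.07],0],[[0,0,0],[0,0,-0.1],0],[[0,0,0],[0,0,-0.13],0],[[0,0,0],[0,0,-0.155],0],[[0,0,0],[0,0,-0.165],0],[[0,0,0],[0,0,-0.165],0],[[0,0,0],[0,0,-0.165],0],[[0,0,0],[0,0,-0.165],0]])

```text
t: 66.7
tool_pos: [0.5721, -0.0407, 0.2403]
tcp_rot: [[0.982, 0.187, -0.003], [0.187, -0.982, 0.001], [-0.003, -0.001, -1.0]]
force: [-0.5, 0.2, -1.4]
grip_width: 0.0075
grasp_force: 30.0
```

```bash
python3 - <<'E'
from h import *
go((*st(-.063,-.034),.243),97.1)
E
```

```text
turn [-3.400e-03  1.200e-03 -1.507e+00] shift [-0.0715 -0.3467 -0.002 ] from [ 0.5721 -0.0407  0.2403] 10.76 -> [0.4372 0.2865 0.243 ] 97.1 t 66.7 F [-0.5  0.2 -1.4] w 0.0075
```

Emit:
send_rows(motion=[[[0,0,-1.507],[-0.072,-0.347,0],0],[[0,0,-1.507],[-0.072,-0.347,0],0],[[0,0,-1.507],[-0.072,-0.347,0],0],[[0,0,-1.507],[-0.072,-0.347,0],0],[[0,0,-1.507],[-0.072,-0.347,0],0],[[0,0,-1.507],[-0.072,-0.347,0],0],[[0,0,-1.507],[-0.072,-0.347,0],0],[[0,0,-1.507],[-0.072,-0.347,0],0],[[0,0,-1.507],[-0.072,-0.347,0],0],[[0,0,-1.507],[-0.072,-0.347,0],0],[[0,0,-1.507],[-0.072,-0.347,0],0],[[0,0,-1.507],[-0.072,-0.347,0],0],[[0,0,-1.507],[-0.072,-0.347,0],0],[[0,0,-1.507],[-0.072,-0.347,0],0],[[0,0,-1.507],[-0.072,-0.347,0],0],[[0,0,-1.507],[-0.072,-0.347,0],0],[[0,0,-1.507],[-0.072,-0.347,0],0],[[0,0,-1.507],[-0.072,-0.347,0],0]])

```text
t: 68.5
tool_pos: [0.4376, 0.2864, 0.2423]
tcp_rot: [[-0.123, 0.992, 0.0], [0.992, 0.123, 0.0], [0.0, 0.0, -1.0]]
force: [0.1, 0.0, -1.3]
grip_width: 0.0076
grasp_force: 30.0
```

```bash
python3 - <<'E'
from h import *
go((*st(-.063,-.034),.0765),97.1)
E
```

```text
turn [ 0.0001 -0.     -0.0002] shift [ 1.000e-04 -5.000e-04  1.658e-01] from [0.4376 0.2864 0.2423] 97.09 -> [0.4372 0.2865 0.0765] 97.1 t 68.5 F [ 0.1  0.  -1.3] w 0.0076
```

Emit:
send_rows(motion=[[[0,0,0],[0,-0.0005,0.04],0],[[0,0,0],[0,-0.0005,0.08],0],[[0,0,0],[0,-0.0005,0.11],0],[[0,0,0],[0,-0.0005,0.13],0],[[0,0,0],[0,-0.0005,0.145],0],[[0,0,0],[0,-0.0005,0.155],0],[[0,0,0],[0,-0.0005,0.16],0],[[0,0,0],[0,-0.0005,0.163],0],[[0,0,0],[0,-0.0005,0.164],0],[[0,0,0],[0,-0.0005,0.165],0],[[0,0,0],[0,-0.0005,0.166],0],[[0,0,0],[0,-0.0005,0.166],0],[[0,0,0],[0,-0.0005,0.166],0]])

```text
t: 69.8
tool_pos: [0.4374, 0.2865, 0.0765]
tcp_rot: [[-0.124, 0.992, 0.001], [0.992, 0.124, 0.0], [0.0, 0.001, -1.0]]
force: [0.6, -0.2, -0.6]
grip_width: 0.0079
grasp_force: 30.0
```

Emit:
send_rows(motion=[[[0,0,0],[0,0,0],0.15],[[0,0,0],[0,0,0],0.22],[[0,0,0],[0,0,0],0.22],[[0,0,0],[0,0,0],0.22],[[0,0,0],[0,0,0],0.22],[[0,0,0],[0,0,-0.01],0.22],[[0,0,0],[0,0,-0.03],0.22],[[0,0,0],[0,0,-0.06],0.22],[[0,0,0],[0,0,-0.1],0.22],[[0,0,0],[0,0,-0.15],0.22],[[0,0,0],[0,0,-0.2],0.22],[[0,0,0],[0,0,-0.2],0.22],[[0,0,0],[0,0,-0.2],0.22],[[0,0,0],[0,0,-0.2],0.22]])

```text
t: 71.2
tool_pos: [0.4363, 0.2861, 0.275]
tcp_rot: [[-0.124, 0.992, -0.002], [0.992, 0.124, -0.001], [-0.0, -0.002, -1.0]]
force: [-0.2, 0.2, 0.1]
grip_width: 0.0192
grasp_force: 0.0
```

```bash
python3 - <<'E'
from h import *
s=imaging.grab_frame('scene')
o=np.zeros((600,800,3),np.uint8)
a=cv2.resize(s[155:275,370:485],None,fx=3.4,fy=3.4,interpolation=cv2.INTER_CUBIC); b=cv2.resize(s[270:420,50:230],None,fx=2.2,fy=2.2,interpolation=cv2.INTER_CUBIC)
o[:a.shape[0],:a.shape[1]]=a; o[:b.shape[0],400:400+b.shape[1]]=b[:,:400]
d=cv2.resize(s[180:460,160:480],None,fx=.68,fy=.68,interpolation=cv2.INTER_AREA); o[410:410+min(190,d.shape[0]),:d.shape[1]]=d[:190]
t=imaging.grab_frame('top'); e=t[100:300,250:560]; e=cv2.resize(e,None,fx=.95,fy=.95); o[410:600,400:400+e.shape[1]]=e[:190]
cv2.imwrite('pics/f.png',o); print(r.read_state()['t'])
E
```

```text
71.3
```

View pics/f.png

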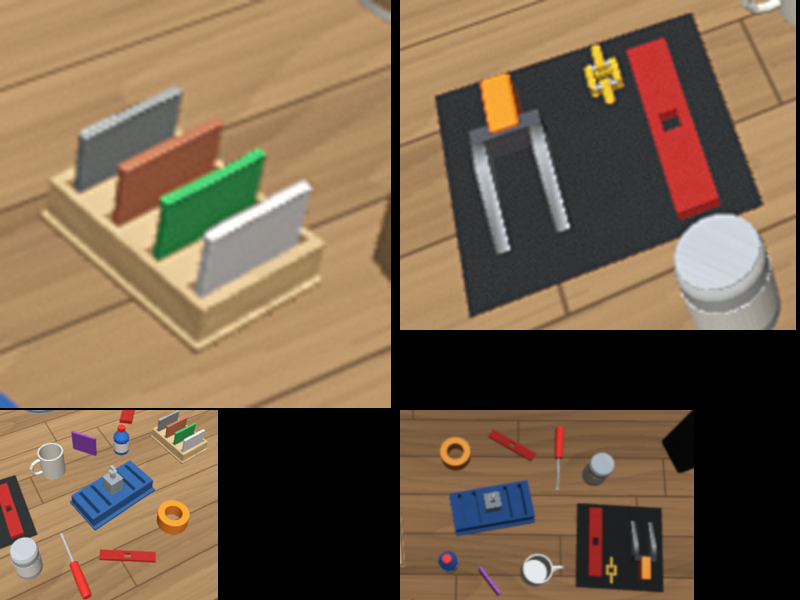

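All four stones stand upright, one per slot (upper left crop). The fork (505,165), clip (602,75) and keeper (672,125) lie flat on the mat, and the bystanders are where they were.

```bash
python3 -c "
from cell import hand_in
print(hand_in())"
```

```text
the job is handed in; nothing more can be done
None
```

The job is done and handed in at about 71 s: all four stones stand upright in their own stand slots, and the fork (re-placed after it was knocked), clip and keeper lie flat on the mat with the bystanders undisturbed.

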